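# Seat the taper-shank arbor in the bench socket and tap it home

### The job

Lift the orange protective sleeve straight up off the steel arbor without pulling the arbor out of its wooden block, and stand the sleeve upright on a free spot of the grey bench. Put the arbor's tapered shank into the grey socket and let go; then take the white-footed tapping block by its black handle and drive the arbor down with several light taps of its foot on the arbor's head, lifting clear between taps, until the collar sits down on the socket, and stand the tapping block upright on the bench again. Do not push the arbor home with the gripper, and leave the tape roll and the two small ink pots where they are.

Things in the scene. Friction and masses are not known exactly. Their poses are not given: they have to be found in the camera images.
- sleeve_mid (a point): Centre, half-way up, of the orange plastic sleeve: a tube 42 mm in outer diameter, 34 mm inside, 85 mm tall, closed at the top, open below, 60 g. At the start it stands loosely over the arbor's spigot (30 mm), its lower edge on the arbor's collar; it must rise 65 mm to come clear. z of the point is up along the tube.
- arbor_mid (a point): Centre of the arbor's bright steel spigot, 30 mm in diameter and 60 mm long, the place to grip it. Below the spigot is a dark collar 46 mm in diameter and 8 mm thick, below that the tapered shank, 46 mm long, 26 mm in diameter at the collar and 19 mm at the chamfered tip. The spigot's centre is 38 mm above the collar's underside, 30 mm below the flat head and 84 mm above the shank's tip. 0.35 kg. z is up along the axis. Hidden under the sleeve at the start.
- arbor_seat (a point): Point on the arbor's axis in the underside of its collar; this face rests on the storage block at the start and on the socket when home.
- arbor_head (a point): Centre of the flat top (30 mm across) of the arbor, 68 mm above the collar's underside: where the taps go.
- stand_top (a point): Centre of the top face of the fixed wooden storage block, 70x70 mm, 52 mm high; its hole is 31 mm wide and 49 mm deep, and the arbor hangs in it by its collar.
- socket_mouth (a point): Centre of the mouth, in the top face, of the fixed grey taper socket: body 64x64 mm, 60 mm high, with a dark foot 88x88 mm, 10 mm high. The bore is 28 mm wide at the mouth and narrows downwards. An arbor set in by its own weight stops on the brass friction ring in the bore, with the collar about 10 mm above this face.
- friction_ring (a joint): Travel (m) of the brass friction ring down the bore, pushed by the arbor's tip: 0 at the start, 0.010 when the collar sits on the socket. It resists with about 14 N plus 0.35 N per mm/s, has no spring and stays where it was driven, so each light tap drives the arbor in by a few mm.
- tapper_mid (a point): Centre, half-way up, of the tapping block, 105 mm tall, 0.3 kg: a white nylon foot 58 mm in diameter and 35 mm high with a flat underside, and above it a black handle 32 mm in diameter and 70 mm long. Stands upright on the bench. z is up along the axis. Grip the handle about 22 mm above this point (75 mm above the foot's underside).
- tapper_foot (a point): Centre of the flat underside of the tapping block, 52.5 mm below its middle.
- tape_mid (a point): Centre of the roll of masking tape, 70 mm across, 25 mm high. To be left alone.
- ink_pot_mid (a point): Centre of the white ink pot, 54 mm in diameter, 55 mm high. To be left alone.
- hardener_pot_mid (a point): Centre of the small pot with the blue lid, 38 mm in diameter, 66 mm high. To be left alone.
- arbor: The whole steel arbor; origin at the underside of its collar, z up.
- sleeve: The whole orange sleeve; origin at the centre of its lower edge. The bench (z = 0) has free room between the big pale nest with the heap of black caps on the left (up to 85 mm high) and the print jig on the right (up to 200 mm): from y = -0.11 to -0.36 where x is 0.49 to 0.70, and from y = -0.11 to -0.24 where x is 0.40 to 0.49.
- tapper: The whole tapping block; origin at the centre of its underside.
Things that resemble listed ones, but are neither listed nor needed, are in the scene too. Several things have the shape of the sleeve; the one meant has the colours described above.

How it is judged:
By the outcome, as a careful person would: the job done as asked, in the order asked, and still so for the second after the job is handed in, with the robot touching nothing.
It also fails if it takes over 61 s, if anything falls off the work surface, if the arm or the gripper's body presses on something with over 40 N, if the wrist force passes 120 N, or if a joint passes its speed limit or range.

### The arm

A 7-joint arm with a two-finger parallel gripper is mounted at the origin on a cart in front of the work surface, level with it; the furniture and walls round the work are solid. World frame = base frame: x ahead of the robot, y to its left, z up, the work surface at z = 0. Lengths are in m, angles in rad, forces in N, time in s.
With the tool pointing down it reaches from about 0.4 to 0.85 m from the base axis. Payload 10.4 kg.
Tool frame: the origin (TCP) lies between the finger pads; the fingertips stand 25 mm ahead of it and the grasp point (between the pads) lies 6 mm ahead of it; x points along the fingers, y is the direction in which the jaws open and shut, and the axes are right-handed (so a half turn about x gives the same grasp; the last joint's range is limited). The gripper opens to 87 mm and grips with 3 to 60 N. Pads are 19 mm wide; open, the fingers measure 117 mm over their backs; the gripper's body (75 mm by 190 mm) begins 51 mm behind the grasp point.
Start: joints at [-1.345, 0.332, -0.065, 1.46, 0.022, 1.35, -0.088], TCP at [0.154, 0.606, 0.248] pointing down, gripper open.
Joint ranges: [-2.6, 2.6], [-0.5, 2.12], [-1.47, 1.34], [0.16, 2.42], [-1.27, 4.41], [0.06, 2.06], [-2.6, 2.6]. Speed limits (rad/s): [2.22, 2.22, 2.79, 2.79, 3.14, 3.14, 3.14].

### API

Orientations are given as a unit quaternion [x, y, z, w].
In Python, from bench import r gives the robot as it stands.
- The arm moves only by the shell command python3 -m pendant 'ROWS' [FORCE]. ROWS is JSON, a list of rows, each an object with "translation": the shift along the world's x, y, z in cm, a list of three; "angular": the turn, a rotation vector about the world's x, y, z in degrees, a list of three; "hand": the opening, from -1 (shut) to 1 (fully open). In form: [{"translation": [dx, dy, dz], "angular": [wx, wy, wz], "hand": hand}, ...]. A call has 1 to 20 rows; each row shifts and turns the commanded pose from where the row before left it; what a row does not reach is not made up. A row lasts 1/10 s, in which the tool goes at most 50 mm and 8.59 degrees, less where a joint would pass 70% of its speed; a pose out of reach is approached as far as the arm can. A call is refused whole if a number of a shift passes 5 or a number of a turn 8.59, either way. A call with a gripper value outside its range is refused whole. The fingers move at their own pace and stop on an object; FORCE is the grip in N (left out, the last holds). Time passes only in rows, so rows that do not move let the fingers close. It gives the time, the measured TCP pose, the force and the opening at its end, in the units of the state.
- r.read_state(): the state, without advancing time (a new reading comes with each control period).
- r.camera(name): name is "scene" or "side" or "wrist"; returns the picture (384x512x3 uint8, red, green, blue); there is no depth.
- r.camera_info(name): a dict with "fx", "fy", "cx", "cy" (pixels), "distortion" ([k1, k2, p1, p2, k3] as OpenCV has them; the pictures are not rectified), "rvec" (rotation vector, rad) and "tvec" (3), from world to camera coordinates, as OpenCV has them; the wrist camera has in their place "mount" (4x4, takes a point from camera to tool coordinates, whose origin is the TCP and whose axes are the tool frame's). Camera axes: x right, y down, z forward; pixel columns grow to the right and rows downward; lengths in m; the calibration is good to about 2 mm. A picture is of the moment at which its call begins: read the wrist's pose just before it. camera_info takes no time and is no camera call.
- r.close_job(): hands the job in, once; it reports no verdict.
Trained networks look in the newest picture that a camera, given by its name, has taken for a name from the list of things; names that differ only in an ending like _2 or _b are one class to them, and where a whole thing is asked for, a point or a joint stands for the part that bears it (a point fixed in the world has none). Each returns a list of dicts, best first, with "confidence" (0 to 1); they miss things now and then, are a little off and sometimes report something else, mostly with a low value. They report only what shows in the picture. A call takes as long as a camera call. They do not tell look-alikes from the thing itself.
- r.find_in(camera, name): "point" ([row, column] in pixels, amid what is visible of it).
- r.mark_of(camera, name): "point" ([row, column] in pixels: a listed point, or the origin of a listed thing).
The state is a dict: "time": time; "joint_positions": joint angles; "joint_vel": joint speeds; "joint_torque": joint torques, N m; "ee_pos": TCP position; "eef_rot": TCP orientation; "ft_force": force on the tool from outside, world axes, zero at the start; "torque": the same for the moment, N m; "width": finger opening in m.
Only numpy, scipy, OpenCV 4.12 (cv2) and the standard library are available. Lean on these libraries where they do the work, as an engineer would, in place of code of your own. Each camera call takes 0.05 s, during which the arm holds its last target.

## Working session

There is one attempt and no reset: what is moved stays moved. The work goes in short steps, Python scripts to look and compute and a shell command to move; the robot and the scene stay as the last step left them, time stands still between calls to the robot, and variables do not carry over. Pictures are saved under pics/ and viewed, and the job is handed in when it is done.

```bash
ls; mkdir -p pics; python3 - <<'E'
from bench import r
import cv2
s=r.read_state(); print({k:(v if not hasattr(v,'tolist') else v.tolist()) for k,v in s.items()})
for c in ["scene","side","wrist"]:
    cv2.imwrite(f"pics/{c}0.png",r.camera(c)[:,:,::-1]); print(c,r.camera_info(c))
    for n in ["sleeve_mid","arbor_mid","stand_top","socket_mouth","tapper_mid","tapper_foot","tape_mid","ink_pot_mid","hardener_pot_mid"]:
        if c!="wrist": print(n,[(np.round(d["point"],1) if 0 else [round(float(x),1) for x in d["point"]],round(float(d["confidence"]),2)) for d in r.mark_of(c,n)][:4])
print(r.read_state()["time"])
E
```

```text
pics
{'time': 0.0, 'joint_positions': [-1.3446090977045868, 0.3328759687078825, -0.06466508508885982, 1.4609430331586937, 0.021626045673447527, 1.3498727137010265, -0.08850443479989906], 'joint_vel': [0.0024916718365516777, -0.00010250423950785805, -0.0008522962342586848, 0.0004442005137877924, -0.0003725139376570676, 0.0015589932209894163, -0.0017180331463245429], 'joint_torque': [0.000137667057060753, -62.32546091079712, 0.024898399715311825, -38.9886474609375, -0.0614417321048677, 0.039731907891109586, 0.00011697701665980276], 'ee_pos': [0.15384007533486405, 0.6054165499797015, 0.24675044754871656], 'eef_rot': [0.08724119365025551, 0.7016684146510487, -0.08823206388940888, 0.7016163573587619], 'ft_force': [-0.2842022118425763, 0.19314976175985873, -0.12505202130340543], 'torque': [0.019149999629578324, 0.016550540357968713, 0.03414146011394628], 'width': 0.0871386423495938}
scene {'fx': 360.8649598294394, 'fy': 360.8649598294394, 'cx': 253.46236287011112, 'cy': 191.44179192680687, 'distortion': array([-0.0769842,  0.       ,  0.       ,  0.       ,  0.       ]), 'rvec': array([ 1.
[... 1010 characters left out ...]
apper_foot [([232.9, 258.0], 0.98)]
tape_mid [([193.5, 310.7], 0.88)]
ink_pot_mid [([158.6, 315.3], 0.56)]
hardener_pot_mid [([171.2, 177.9], 0.77)]
wrist {'fx': 281.7233077477744, 'fy': 281.7233077477744, 'cx': 254.2068262579447, 'cy': 191.54547493071126, 'distortion': array([-0.04512523,  0.        ,  0.        ,  0.        ,  0.        ]), 'mount': array([[-4.40739563e-04, -2.48892022e-01,  9.68531139e-01,
        -1.37272069e-01],
       [ 9.99999565e-01, -9.06310215e-04,  2.22157017e-04,
         4.45533158e-04],
       [ 8.22496555e-04,  9.68530815e-01,  2.48892313e-01,
        -6.62343845e-02],
       [ 0.00000000e+00,  0.00000000e+00,  0.00000000e+00,
         1.00000000e+00]])}
1.05
```

View images.

View pics/scene0.png

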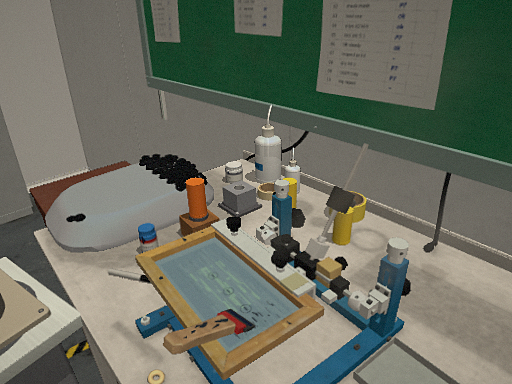

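View pics/side0.png

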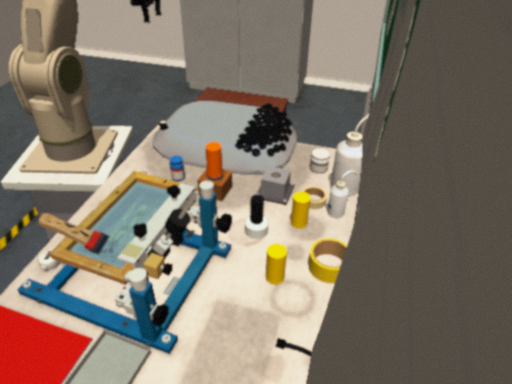

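View pics/wrist0.png

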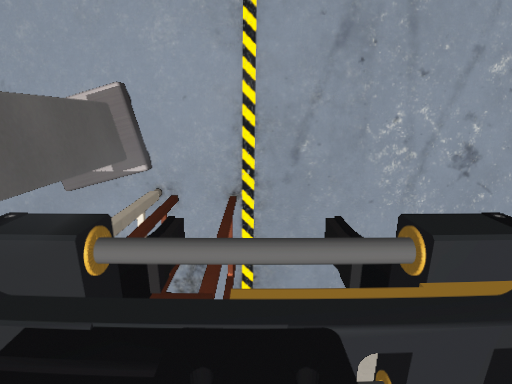

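```bash
cat > h.py <<'E'
import numpy as np, cv2
from scipy.spatial.transform import Rotation as R
from bench import r
def cam(name,pose=None):
    i=r.camera_info(name);K=np.array([[i["fx"],0,i["cx"]],[0,i["fy"],i["cy"]],[0,0,1]]);D=np.array(i["distortion"])
    if "mount" in i:
        p,q=pose; T=np.eye(4);T[:3,:3]=R.from_quat(q).as_matrix();T[:3,3]=p
        T=np.linalg.inv(T@np.array(i["mount"]));Rm,t=T[:3,:3],T[:3,3]
    else: Rm=cv2.Rodrigues(np.array(i["rvec"]))[0];t=np.array(i["tvec"])
    return K,D,Rm,t
def ray(c,rc):
    K,D,Rm,t=c;u=cv2.undistortPoints(np.array([[[rc[1],rc[0]]]],float),K,D)[0,0]
    d=Rm.T@np.array([u[0],u[1],1]);return -Rm.T@t,d/np.linalg.norm(d)
def atz(c,rc,z):
    o,d=ray(c,rc);return o+d*(z-o[2])/d[2]
def tri(obs):
    A=np.zeros((3,3));b=np.zeros(3)
    for c,rc in obs:
        o,d=ray(c,rc);P=np.eye(3)-np.outer(d,d);A+=P;b+=P@o
    X=np.linalg.solve(A,b);return X,[np.linalg.norm((np.eye(3)-np.outer(ray(c,rc)[1],ray(c,rc)[1]))@(X-ray(c,rc)[0])) for c,rc in obs]
def proj(c,X):
    K,D,Rm,t=c;p=cv2.projectPoints(np.array([X],float),cv2.Rodrigues(Rm)[0],t,K,D)[0][0,0];return p[::-1]
def mark(cn,n,f=None):
    return [([round(float(x),1) for x in d["point"]],round(float(d["confidence"]),2)) for d in (f or r.mark_of)(cn,n)][:4]
E
python3 - <<'E'
from h import *
np.set_printoptions(precision=4,suppress=True)
a,b=cam("scene"),cam("side")
print("sleeve",tri([(a,[197.3,196.8]),(b,[157.3,214.4])]),atz(a,[197.3,196.8],.1025),atz(b,[157.3,214.4],.1025))
print("stand",atz(a,[212.2,198.1],.052),atz(b,[173.8,213.1],.052))
print("sock",atz(b,[174.4,273],.06),atz(b,[174.4,273],.07))
print("tap",atz(b,[214.1,253.6],.0525),atz(b,[232.9,258],0))
print("tape",atz(b,[193.5,310.7],.0125),atz(a,[188.6,268],.0125)); print("ink",atz(b,[158.6,315.3],.0275),atz(a,[172,234.6],.0275)); print("hard",atz(b,[171.2,177.9],.033),atz(a,[239.7,150.2],.033))
for n in ["scene","side"]:
    im=cv2.imread(f"pics/{n}0.png"); y,x=(130,130) if n=="scene" else (120,150)
    cv2.imwrite(f"pics/{n}0z.png",cv2.resize(im[y:y+150,x:x+200],None,fx=4,fy=4,interpolation=cv2.INTER_CUBIC))
E
```

```text
sleeve (array([ 0.4632, -0.1769,  0.1047]), [np.float64(0.0033992051214174106), np.float64(0.003399205121417352)]) [ 0.4622 -0.1796  0.1025] [ 0.4624 -0.1677  0.1025]
stand [ 0.4755 -0.1655  0.052 ] [ 0.4572 -0.1719  0.052 ]
sock [ 0.6165 -0.1789  0.06  ] [ 0.6158 -0.1924  0.07  ]
tap [ 0.5683 -0.3282  0.0525] [ 0.58   -0.3378  0.    ]
tape [ 0.7192 -0.1966  0.0125] [ 0.734  -0.2023  0.0125]
ink [ 0.7438 -0.0528  0.0275] [ 0.753  -0.0684  0.0275]
hard [ 0.3557 -0.1383  0.033 ] [ 0.351  -0.1309  0.033 ]
```

View pics/scene0z.png

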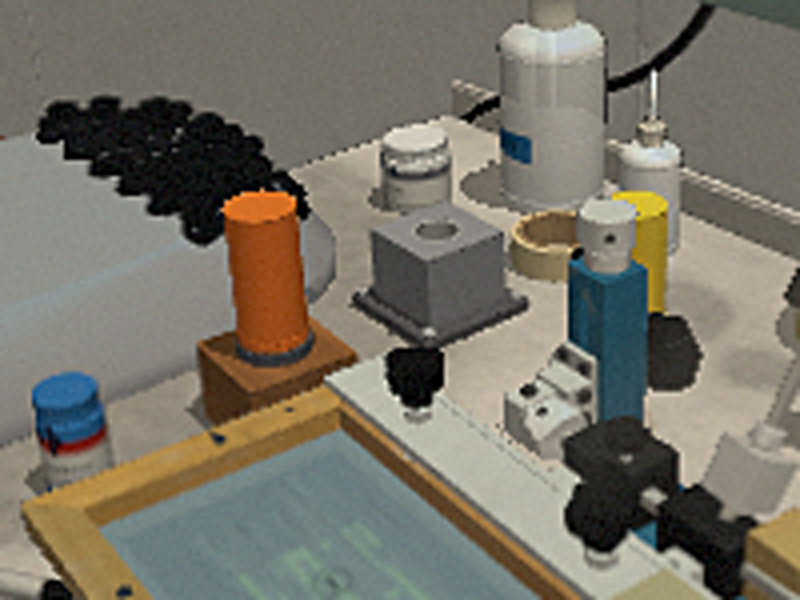

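View pics/side0z.png

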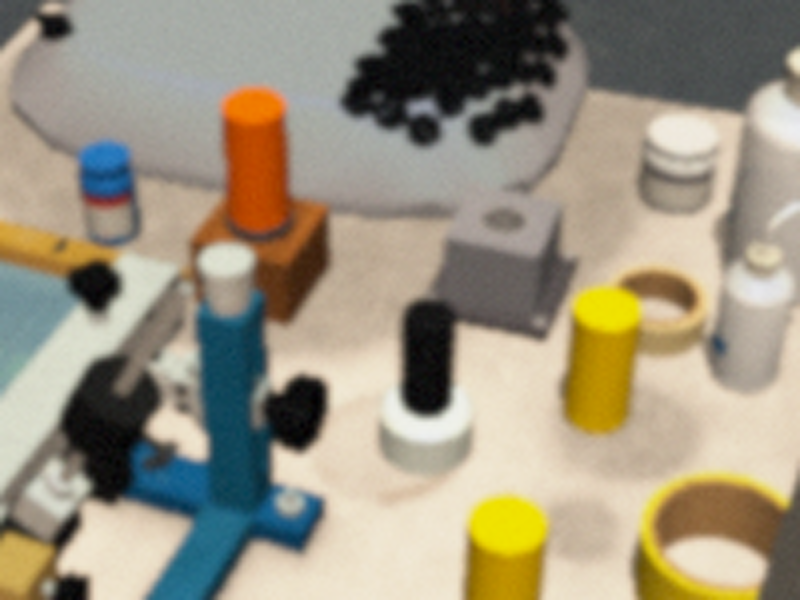

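```bash
python3 - <<'E'
from h import *
np.set_printoptions(precision=4,suppress=True)
a,b=cam("scene"),cam("side")
A=lambda x,y:[130+y/4-.37,130+x/4-.37]
B=lambda x,y:[120+y/4-.37,150+x/4-.37]
print("bore",tri([(a,A(437,230)),(b,B(503,218))]),atz(a,A(437,230),.06),atz(b,B(503,218),.06))
print("sl top",tri([(a,A(260,206)),(b,B(257,102))]),atz(a,A(260,206),.145),atz(b,B(257,102),.145))
print("sl bot",tri([(a,A(276,345)),(b,B(260,225))]),atz(a,A(276,345),.06),atz(b,B(260,225),.06))
print("tap",atz(b,B(429,313),.105),atz(b,B(426,448),0),atz(b,B(428,395),.035))
print(atz(b,B(598,308),.085),atz(b,B(507,525),.085))
print(proj(a,[.573,-.335,.1]))
s=r.read_state();print(R.from_quat(s["eef_rot"]).as_matrix())
E
```

```text
bore (array([ 0.6226, -0.1798,  0.0605]), [np.float64(0.001018447565362022), np.float64(0.0010184475653619025)]) [ 0.622  -0.1808  0.06  ] [ 0.6228 -0.1775  0.06  ]
sl top (array([ 0.4636, -0.1762,  0.1436]), [np.float64(0.001580068132380346), np.float64(0.001580068132380438)]) [ 0.4594 -0.1812  0.145 ] [ 0.4636 -0.1755  0.145 ]
sl bot (array([ 0.4621, -0.1796,  0.0522]), [np.float64(0.0009325800987332007), np.float64(0.0009325800987331959)]) [ 0.4535 -0.1875  0.06  ] [ 0.4634 -0.1915  0.06  ]
tap [ 0.5751 -0.3308  0.105 ] [ 0.5754 -0.3336  0.    ] [ 0.5758 -0.324   0.035 ]
[ 0.6755 -0.2985  0.085 ] [ 0.6174 -0.4746  0.085 ]
[195.217  280.2518]
[[-0.      0.2462  0.9692]
 [ 0.      0.9692 -0.2462]
 [-1.      0.     -0.    ]]
```

```bash
python3 - <<'E'
from h import *
np.set_printoptions(precision=4,suppress=True)
a,b=cam("scene"),cam("side")
A=lambda x,y:[130+y/4-.37,130+x/4-.37]
B=lambda x,y:[120+y/4-.37,150+x/4-.37]
print("post top",tri([(a,A(607,212)),(b,B(226,258))]))
print("knob right of post",tri([(a,A(675,350)),(b,B(297,410))]))
print("knob on frame",tri([(a,A(415,375)),(b,B(94,283))]))
print("left white clamp",tri([(a,A(570,352)),(b,B(180,363))]))
print("nest edge", atz(b,B(400,205),.0), atz(b,B(560,140),.0))
E
```

```text
post top (array([ 0.4704, -0.3949,  0.1907]), [np.float64(0.0009572891738378944), np.float64(0.0009572891738378288)])
knob right of post (array([ 0.5055, -0.4153,  0.1037]), [np.float64(0.0018008257349009541), np.float64(0.0018008257349010138)])
knob on frame (array([ 0.3867, -0.3403,  0.1275]), [np.float64(0.0010918876123708426), np.float64(0.0010918876123708389)])
left white clamp (array([ 0.4425, -0.3941,  0.1234]), [np.float64(0.0035709457891957832), np.float64(0.0035709457891956735)])
nest edge [ 0.5527 -0.0839  0.    ] [0.6733 0.0056 0.    ]
```

```bash
python3 -m pendant '[{"translation":[2.6,-4,0.5],"angular":[0,0,3.5],"hand":1},{"translation":[2.6,-4,0.5],"angular":[0,0,3.5],"hand":1},{"translation":[2.6,-4,0.5],"angular":[0,0,3.5],"hand":1},{"translation":[2.6,-4,0.5],"angular":[0,0,3.75],"hand":1},{"translation":[2.6,-4,0.5],"angular":[0,0,0],"hand":1},{"translation":[2.6,-4,0.5],"angular":[0,0,0],"hand":1},{"translation":[2.6,-4,0.5],"angular":[0,0,0],"hand":1},{"translation":[2.6,-4,0.5],"angular":[0,0,0],"hand":1},{"translation":[2.6,-4,0.5],"angular":[0,0,0],"hand":1},{"translation":[2.6,-4,0.5],"angular":[0,0,0],"hand":1},{"translation":[0,-4.5,0],"angular":[0,0,0],"hand":1},{"translation":[0,-4.5,0],"angular":[0,0,0],"hand":1},{"translation":[0,-4.5,0],"angular":[0,0,0],"hand":1},{"translation":[0,-4.5,0],"angular":[0,0,0],"hand":1},{"translation":[0,-4.5,0],"angular":[0,0,0],"hand":1},{"translation":[0,-4.5,0],"angular":[0,0,0],"hand":1},{"translation":[0,-4.5,0],"angular":[0,0,0],"hand":1},{"translation":[0,-4.5,0],"angular":[0,0,0],"hand":1},{"translation":[0,-4.5,0],"angular":[0,0,0],"hand":1}]'
```

```text
time: 2.95
ee_pos: [0.4134, -0.2012, 0.2979]
eef_rot: [0.0, 0.707, 0.0, 0.708]
ft_force: [0.5, 0.2, -0.6]
width: 0.0871
```

```bash
python3 - <<'E'
from h import *
np.set_printoptions(precision=4,suppress=True)
s=r.read_state();c=cam("wrist",(s["ee_pos"],s["eef_rot"]))
im=r.camera("wrist");cv2.imwrite("pics/w1.png",im[:,:,::-1])
np.save("w1pose.npy",np.r_[s["ee_pos"],s["eef_rot"]])
cv2.imwrite("pics/w1z.png",cv2.resize(im[:300,120:420,::-1],None,fx=2.6,fy=2,interpolation=cv2.INTER_CUBIC))
print(s["ee_pos"],s["joint_positions"],s["joint_vel"])
for n,z in [("sleeve_mid",.1025),("socket_mouth",.06),("tapper_mid",.0525),("tapper_foot",0),("stand_top",.052)]:
    for m in mark("wrist",n): print(n,m,atz(c,m[0],z))
E
```

```text
[ 0.4134 -0.2012  0.2979] [-0.5485 -0.1588  0.8294  1.8304  0.1173  1.4189  1.8276] [ 0.2396  0.4481  0.9021 -0.3511 -0.1985 -0.0867  1.201 ]
sleeve_mid ([206.9, 270.1], 0.67) [ 0.4527 -0.1813  0.1025]
sleeve_mid ([218.5, 271.4], 0.58) [ 0.4679 -0.1794  0.1025]
tapper_mid ([275.4, 172.0], 0.91) [ 0.5785 -0.327   0.0525]
tapper_foot ([262.1, 177.7], 0.67) [ 0.5845 -0.3323  0.    ]
stand_top ([208.2, 271.4], 0.91) [ 0.4707 -0.1764  0.052 ]
```

View pics/w1.png

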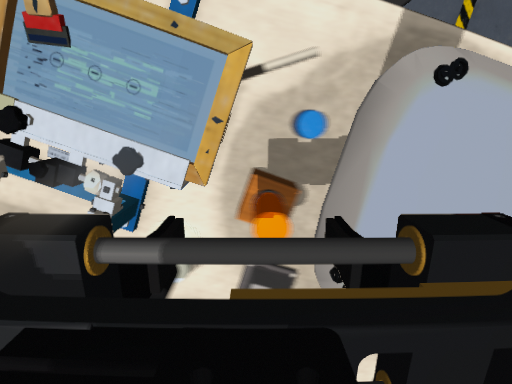

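```bash
python3 -m pendant '[{"translation":[2.5,1.1,-2.5],"angular":[0,0,0],"hand":1},{"translation":[2.5,1.1,-2.5],"angular":[0,0,0],"hand":1},{"translation":[0,0,0],"angular":[0,0,0],"hand":1},{"translation":[0,0,0],"angular":[0,0,0],"hand":1}]'
python3 - <<'E'
from h import *
np.set_printoptions(precision=4,suppress=True)
s=r.read_state();c=cam("wrist",(s["ee_pos"],s["eef_rot"]))
im=r.camera("wrist");cv2.imwrite("pics/w2.png",im[:,:,::-1])
np.save("w2pose.npy",np.r_[s["ee_pos"],s["eef_rot"]])
cv2.imwrite("pics/w2z.png",cv2.resize(im[130:280,160:360,::-1],None,fx=4,fy=4,interpolation=cv2.INTER_CUBIC))
print(s["ee_pos"],s["joint_vel"])
for n,z in [("sleeve_mid",.1025)]:
    for m in mark("wrist",n): print(n,m,atz(c,m[0],z))
E
```

```text
time: 3.65
ee_pos: [0.4639, -0.1759, 0.2469]
eef_rot: [-0.001, 0.708, 0.001, 0.706]
ft_force: [0.2, -0.2, -0.2]
width: 0.087
[ 0.4639 -0.1759  0.2469] [ 0.0138 -0.0449  0.0208 -0.0127  0.0138  0.0063 -0.0027]
sleeve_mid ([188.8, 254.5], 0.62) [ 0.4669 -0.1756  0.1025]
sleeve_mid ([174.8, 251.7], 0.29) [ 0.4522 -0.1785  0.1025]
```

View pics/w2z.png

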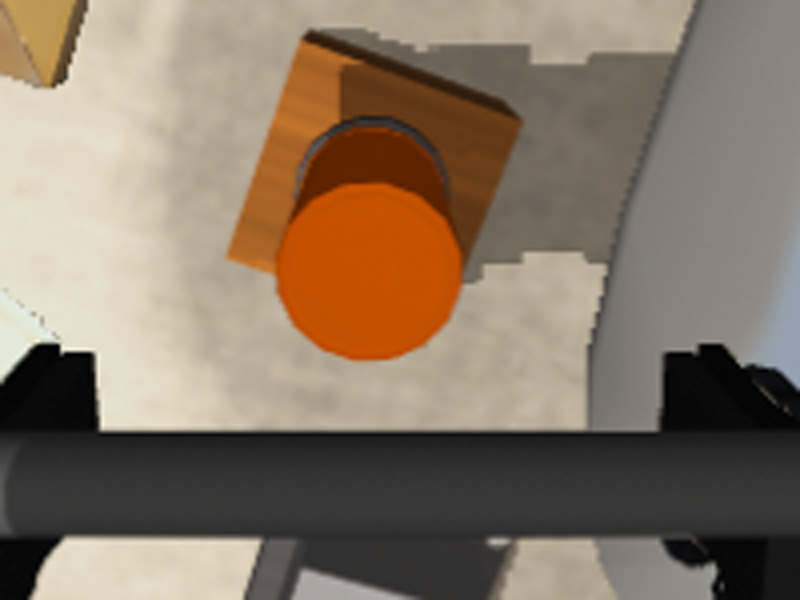

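```bash
python3 - <<'E'
from h import *
np.set_printoptions(precision=4,suppress=True)
p=np.load("w2pose.npy");c=cam("wrist",(p[:3],p[3:]))
W=lambda x,y:[130+y/4-.37,160+x/4-.37]
print(atz(c,W(369,271),.145), atz(c,W(375,190),.06))
print(np.linalg.norm(atz(c,W(276,271),.145)-atz(c,W(462,271),.145)))
E
```

```text
[ 0.4643 -0.178   0.145 ] [ 0.4632 -0.1769  0.06  ]
0.04099528166675115
```

```bash
python3 -m pendant '[{"translation":[0,-0.16,-3.5],"angular":[0,0,0],"hand":1},{"translation":[0,0,-3.5],"angular":[0,0,0],"hand":1},{"translation":[0,0,-3.3],"angular":[0,0,0],"hand":1},{"translation":[0,0,-1.6],"angular":[0,0,0],"hand":1},{"translation":[0,0,0],"angular":[0,0,0],"hand":0.2},{"translation":[0,0,0],"angular":[0,0,0],"hand":-1},{"translation":[0,0,0],"angular":[0,0,0],"hand":-1},{"translation":[0,0,0],"angular":[0,0,0],"hand":-1},{"translation":[0,0,0],"angular":[0,0,0],"hand":-1}]' 15
```

```text
time: 4.65
ee_pos: [0.4643, -0.1788, 0.1293]
eef_rot: [0.0, 0.707, 0.0, 0.708]
ft_force: [-0.1, -0.4, 0.8]
width: 0.0547
```

```bash
python3 -m pendant '[{"translation":[0,0,0],"angular":[0,0,0],"hand":-1},{"translation":[0,0,0],"angular":[0,0,0],"hand":-1},{"translation":[0,0,0],"angular":[0,0,0],"hand":-1},{"translation":[0,0,0],"angular":[0,0,0],"hand":-1}]' 15
```

```text
time: 5.05
ee_pos: [0.464, -0.1788, 0.1287]
eef_rot: [0.0, 0.707, 0.0, 0.707]
ft_force: [0.1, 0.7, 3.2]
width: 0.0407
```

```bash
python3 -m pendant '[{"translation":[0,0,0.7],"angular":[0,0,0],"hand":-1},{"translation":[0,0,1.3],"angular":[0,0,0],"hand":-1},{"translation":[0,0,1.5],"angular":[0,0,0],"hand":-1},{"translation":[0,0,1.5],"angular":[0,0,0],"hand":-1},{"translation":[0,0,1.5],"angular":[0,0,0],"hand":-1},{"translation":[0,0,1.5],"angular":[0,0,0],"hand":-1},{"translation":[0,0,1.5],"angular":[0,0,0],"hand":-1},{"translation":[0,0,0.5],"angular":[0,0,0],"hand":-1}]'
python3 - <<'E'
from h import *
for n in ["scene","side"]:
    im=r.camera(n)[:,:,::-1]; y,x=(130,130) if n=="scene" else (120,150)
    if n=="scene": y-=40
    cv2.imwrite(f"pics/{n}3z.png",cv2.resize(im[y:y+150,x:x+200],None,fx=4,fy=4,interpolation=cv2.INTER_CUBIC))
E
```

```text
time: 5.85
ee_pos: [0.4645, -0.1793, 0.2307]
eef_rot: [0.0, 0.706, -0.0, 0.708]
ft_force: [0.6, -0.3, -1.0]
width: 0.041
```

View pics/scene3z.png

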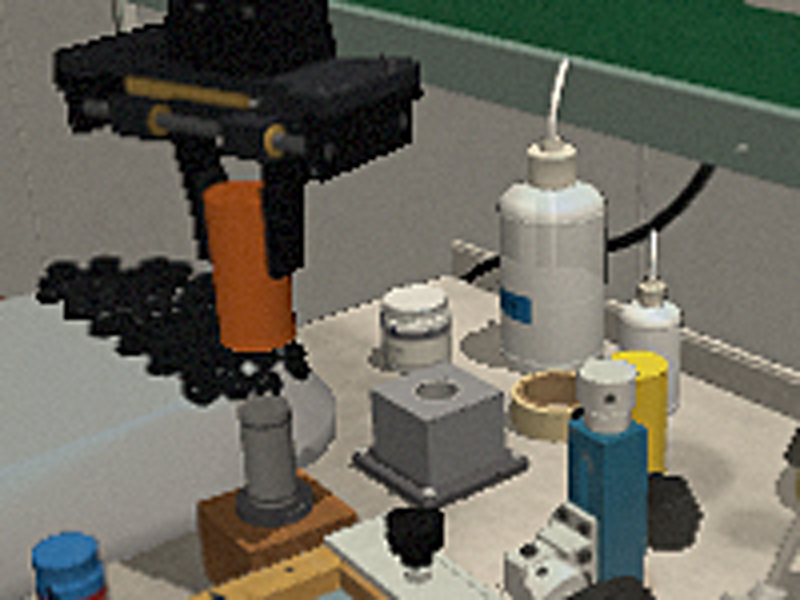

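View pics/side3z.png

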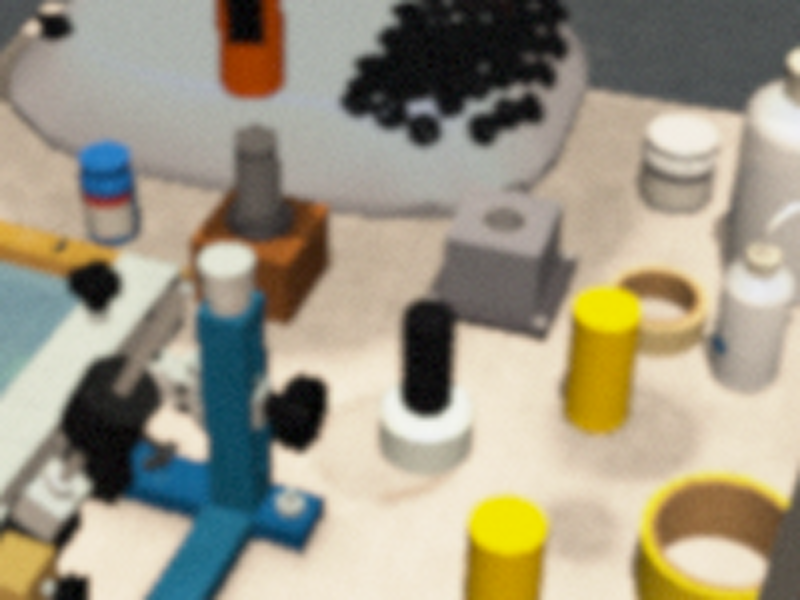

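```bash
python3 -m pendant '[{"translation":[2.2,-1.8,0],"angular":[0,0,0],"hand":-1},{"translation":[2.2,-1.8,0],"angular":[0,0,0],"hand":-1},{"translation":[2.15,-1.7,-1.5],"angular":[0,0,0],"hand":-1},{"translation":[0,0,-4],"angular":[0,0,0],"hand":-1},{"translation":[0,0,-4],"angular":[0,0,0],"hand":-1},{"translation":[0,0,-3.5],"angular":[0,0,0],"hand":-1},{"translation":[0,0,-2],"angular":[0,0,0],"hand":-1},{"translation":[0,0,-0.6],"angular":[0,0,0],"hand":-1},{"translation":[0,0,-0.4],"angular":[0,0,0],"hand":-1},{"translation":[0,0,0],"angular":[0,0,0],"hand":-1}]'
```

```text
time: 6.95
ee_pos: [0.5298, -0.2321, 0.0693]
eef_rot: [0.0, 0.707, -0.0, 0.707]
ft_force: [-0.1, 0.0, 0.1]
width: 0.041
```

```bash
python3 -m pendant '[{"translation":[0,0,-0.1],"angular":[0,0,0],"hand":-1},{"translation":[0,0,0],"angular":[0,0,0],"hand":-0.3},{"translation":[0,0,0],"angular":[0,0,0],"hand":0.4},{"translation":[0,0,0],"angular":[0,0,0],"hand":0.5},{"translation":[0,0,0],"angular":[0,0,0],"hand":0.5}]'
```

```text
time: 7.45
ee_pos: [0.5294, -0.2317, 0.0676]
eef_rot: [0.0, 0.707, 0.0, 0.707]
ft_force: [0.2, 0.7, -0.7]
width: 0.0574
```

```bash
python3 -m pendant '[{"translation":[0,0,1.5],"angular":[0,0,0],"hand":0.5},{"translation":[0,0,3.5],"angular":[0,0,0],"hand":0.5},{"translation":[0,0,4.5],"angular":[0,0,0],"hand":0.5},{"translation":[-1,1,4],"angular":[0,0,0],"hand":0.5},{"translation":[-2.5,2,1.5],"angular":[0,0,0],"hand":0.5},{"translation":[-2,2,0],"angular":[0,0,0],"hand":0.5},{"translation":[-1,0.4,0],"angular":[0,0,0],"hand":0.5},{"translation":[0,0,0],"angular":[0,0,0],"hand":0.5},{"translation":[0,0,0],"angular":[0,0,0],"hand":0.5}]'
python3 - <<'E'
from h import *
np.set_printoptions(precision=4,suppress=True)
s=r.read_state();c=cam("wrist",(s["ee_pos"],s["eef_rot"]))
im=r.camera("wrist")
np.save("w4pose.npy",np.r_[s["ee_pos"],s["eef_rot"]])
cv2.imwrite("pics/w4z.png",cv2.resize(im[130:280,160:360,::-1],None,fx=4,fy=4,interpolation=cv2.INTER_CUBIC))
print(s["ee_pos"],s["joint_vel"])
for n,z in [("arbor_head",.12)]:
    for m in mark("wrist",n): print(n,m,atz(c,m[0],z))
im=r.camera("scene")[:,:,::-1]
cv2.imwrite(f"pics/scene4z.png",cv2.resize(im[130:280,130:330],None,fx=4,fy=4,interpolation=cv2.INTER_CUBIC))
E
```

```text
time: 8.35
ee_pos: [0.4648, -0.178, 0.2183]
eef_rot: [0.0, 0.707, 0.0, 0.708]
ft_force: [-0.3, -0.2, 0.4]
width: 0.0655
[ 0.4648 -0.178   0.2183] [ 0.0155  0.0323 -0.0013 -0.0111 -0.0056 -0.0048  0.0012]
arbor_head ([200.0, 254.2], 0.85) [ 0.467  -0.1778  0.12  ]
arbor_head ([233.6, 212.3], 0.15) [ 0.4984 -0.2155  0.12  ]
```

View pics/w4z.png

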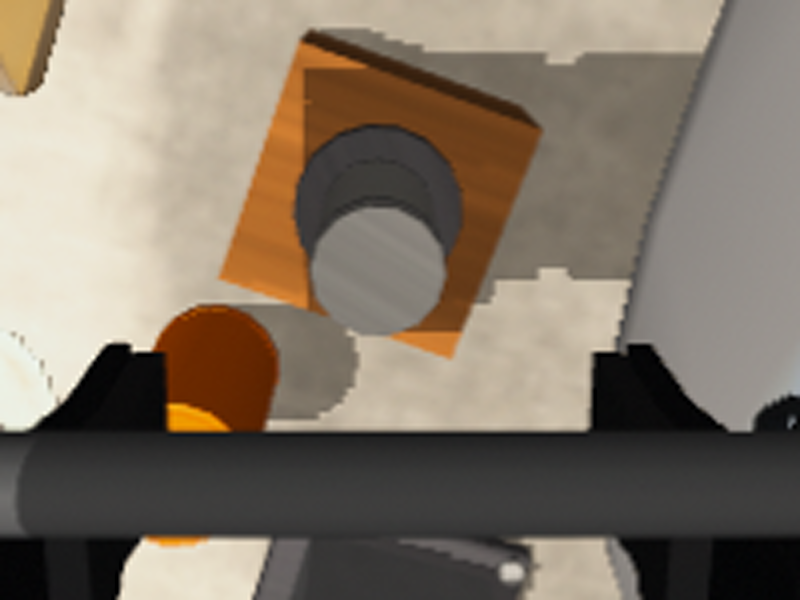

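View pics/scene4z.png

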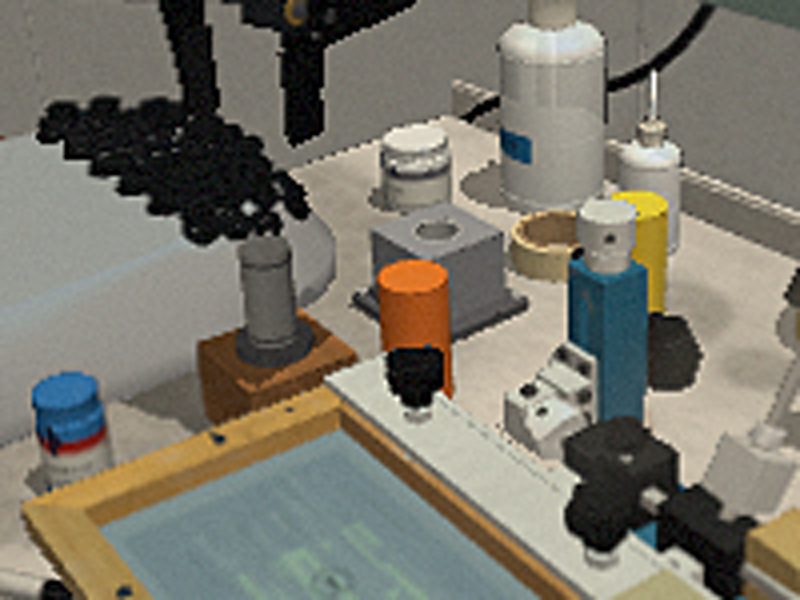

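```bash
python3 -c "
from h import *
p=np.load('w4pose.npy');c=cam('wrist',(p[:3],p[3:]));print(atz(c,[197.1,254.4],.12))"
python3 -m pendant '[{"translation":[0,0,-4],"angular":[0,0,0],"hand":0.3},{"translation":[0,0,-4],"angular":[0,0,0],"hand":0.3},{"translation":[0,0,-3],"angular":[0,0,0],"hand":0.2},{"translation":[0,0,-1.2],"angular":[0,0,0],"hand":0},{"translation":[0,0,0],"angular":[0,0,0],"hand":-1},{"translation":[0,0,0],"angular":[0,0,0],"hand":-1},{"translation":[0,0,0],"angular":[0,0,0],"hand":-1},{"translation":[0,0,0],"angular":[0,0,0],"hand":-1},{"translation":[0,0,0],"angular":[0,0,0],"hand":-1},{"translation":[0,0,0],"angular":[0,0,0],"hand":-1}]' 35
```

```text
[ 0.46434033 -0.17761317  0.12      ]
time: 9.5
ee_pos: [0.4655, -0.1782, 0.097]
eef_rot: [0.0, 0.706, -0.0, 0.708]
ft_force: [-1.1, -1.3, 7.9]
width: 0.0293
```

```bash
python3 -m pendant '[{"translation":[0,0,0.5],"angular":[0,0,0],"hand":-1},{"translation":[0,0,1],"angular":[0,0,0],"hand":-1},{"translation":[0,0,1.5],"angular":[0,0,0],"hand":-1},{"translation":[0,0,2],"angular":[0,0,0],"hand":-1},{"translation":[0,0,2.5],"angular":[0,0,0],"hand":-1},{"translation":[0,0,3],"angular":[0,0,0],"hand":-1},{"translation":[1,0,0],"angular":[0,0,0],"hand":-1},{"translation":[3,0,0],"angular":[0,0,0],"hand":-1},{"translation":[4,0,0],"angular":[0,0,0],"hand":-1},{"translation":[4,-0.1,0],"angular":[0,0,0],"hand":-1},{"translation":[2.8,-0.1,0],"angular":[0,0,0],"hand":-1},{"translation":[1.0,0,0],"angular":[0,0,0],"hand":-1},{"translation":[0,0,0],"angular":[0,0,0],"hand":-1},{"translation":[0,0,0],"angular":[0,0,0],"hand":-1}]'
python3 - <<'E'
from h import *
np.set_printoptions(precision=4,suppress=True)
s=r.read_state();c=cam("wrist",(s["ee_pos"],s["eef_rot"]))
im=r.camera("wrist")
np.save("w5pose.npy",np.r_[s["ee_pos"],s["eef_rot"]])
cv2.imwrite("pics/w5z.png",cv2.resize(im[130:280,160:360,::-1],None,fx=4,fy=4,interpolation=cv2.INTER_CUBIC))
print(s["ee_pos"])
for n in ["scene","side"]:
    im=r.camera(n)[:,:,::-1]; y,x=(80,130) if n=="scene" else (80,190)
    cv2.imwrite(f"pics/{n}5z.png",cv2.resize(im[y:y+150,x:x+200],None,fx=4,fy=4,interpolation=cv2.INTER_CUBIC))
E
```

```text
time: 10.9
ee_pos: [0.6215, -0.1803, 0.2013]
eef_rot: [0.0, 0.707, -0.0, 0.707]
ft_force: [-1.0, -0.1, -2.9]
width: 0.0292
[ 0.6215 -0.1803  0.2013]
```

View pics/w5z.png

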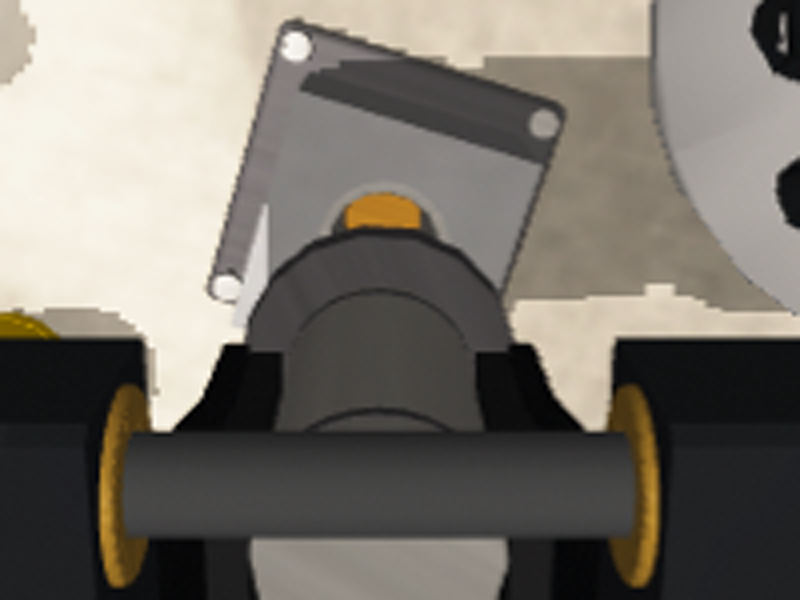

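View pics/scene5z.png

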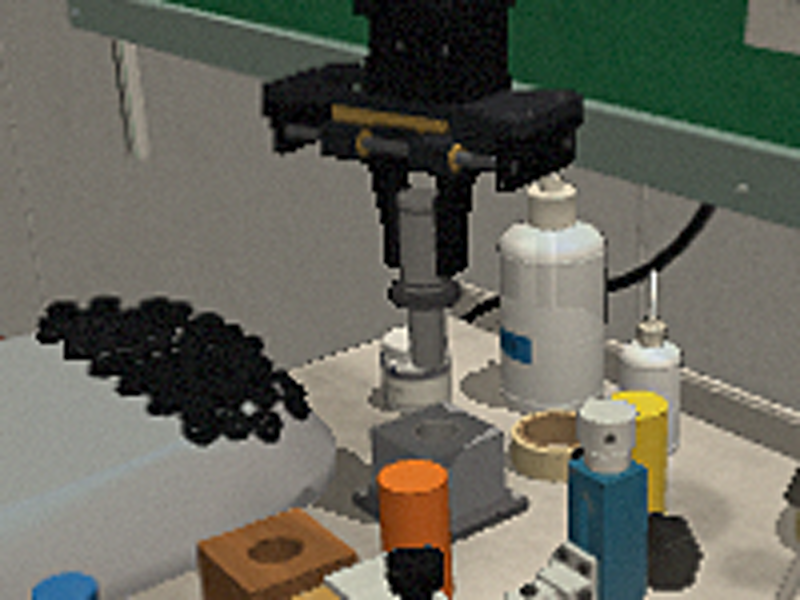

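View pics/side5z.png

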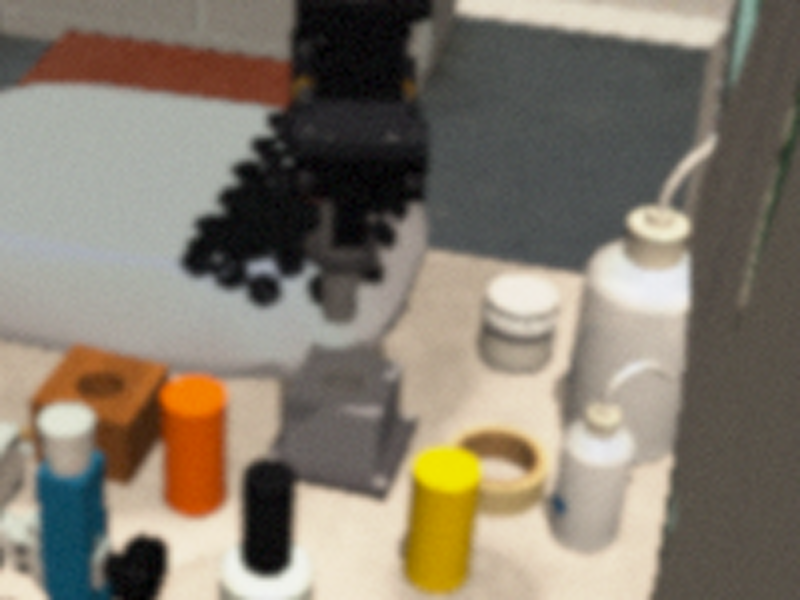

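```bash
python3 - <<'E'
from h import *
np.set_printoptions(precision=4,suppress=True)
p=np.load("w5pose.npy");c=cam("wrist",(p[:3],p[3:]))
W=lambda x,y:[130+y/4-.37,160+x/4-.37]
for q in [(385,188),(385,180),(331,225),(440,225)]: print(q,atz(c,W(*q),.06))
for X in ([.6225,-.179],[.6245,-.179],[.6205,-.179]):
    im=cv2.imread("pics/w5z.png")
    for R_ in (.014,):
        pts=[proj(c,[X[0]+R_*np.cos(t),X[1]+R_*np.sin(t),.06]) for t in np.linspace(0,6.28,60)]
        print(X,min((a[0]-130+.37)*4 for a in pts))
        for a in pts: cv2.circle(im,(int((a[1]-160+.37)*4),int((a[0]-130+.37)*4)),1,(0,255,0),-1)
    if X[0]==.6225: cv2.imwrite("pics/ov.png",im[100:400,150:550])
# foot bolts z~.010 4 corners
for q in [(296,46),(544,123),(228,287)]: print(atz(c,W(*q),.011))
E
```

```text
(385, 188) [ 0.6114 -0.1785  0.06  ]
(385, 180) [ 0.6093 -0.1785  0.06  ]
(331, 225) [ 0.6209 -0.1922  0.06  ]
(440, 225) [ 0.621  -0.1645  0.06  ]
[0.6225, -0.179] 176.76034130617822
[0.6245, -0.179] 184.58024477466776
[0.6205, -0.179] 168.9138270207561
[ 0.5796 -0.2037  0.011 ]
[ 0.602  -0.1317  0.011 ]
[ 0.6517 -0.2258  0.011 ]
```

View pics/ov.png

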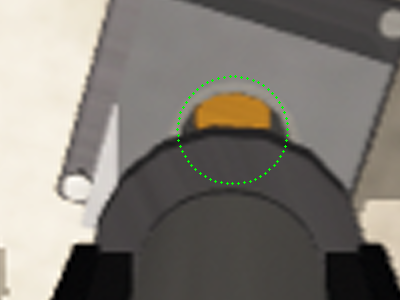

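```bash
python3 -m pendant '[{"translation":[0.37,0.13,-1],"angular":[0,0,0],"hand":-1},{"translation":[0,0,-2],"angular":[0,0,0],"hand":-1},{"translation":[0,0,-1],"angular":[0,0,0],"hand":-1},{"translation":[0,0,-0.8],"angular":[0,0,0],"hand":-1},{"translation":[0,0,-0.8],"angular":[0,0,0],"hand":-1},{"translation":[0,0,0],"angular":[0,0,0],"hand":-1}]'
python3 - <<'E'
from h import *
for n in ["scene","side"]:
    im=r.camera(n)[:,:,::-1]; y,x=(100,170) if n=="scene" else (110,220)
    cv2.imwrite(f"pics/{n}6z.png",cv2.resize(im[y:y+100,x:x+120],None,fx=5,fy=5,interpolation=cv2.INTER_CUBIC))
E
```

```text
time: 11.65
ee_pos: [0.6257, -0.1784, 0.1436]
eef_rot: [0.0, 0.708, 0.0, 0.707]
ft_force: [0.1, -0.5, -3.6]
width: 0.0293
```

View pics/scene6z.png

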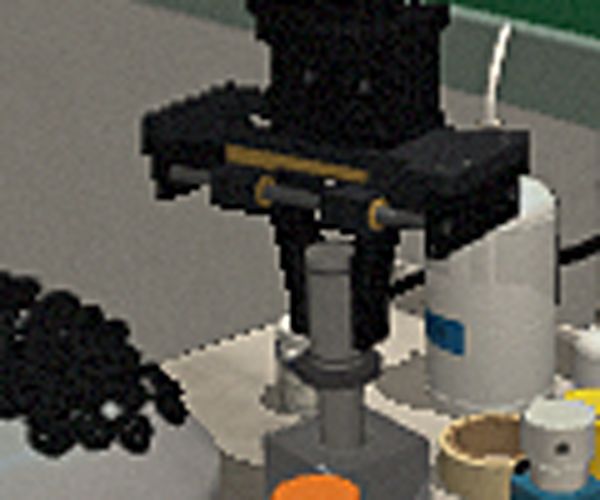

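View pics/side6z.png

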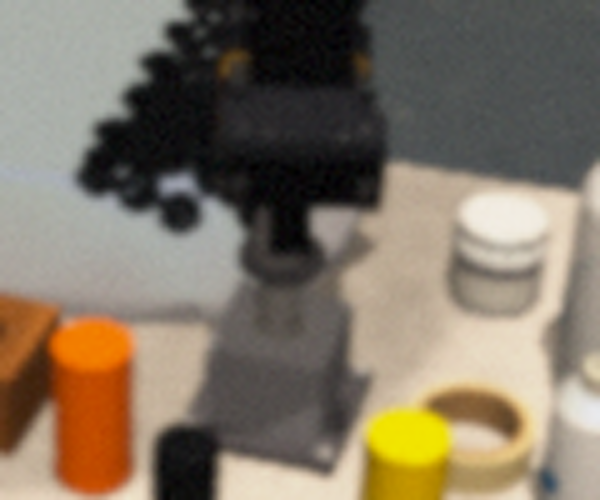

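```bash
python3 -m pendant '[{"translation":[-0.05,0,-0.7],"angular":[0,0,0],"hand":-1},{"translation":[0,0,-0.7],"angular":[0,0,0],"hand":-1},{"translation":[0,0,-0.5],"angular":[0,0,0],"hand":-1},{"translation":[0,0,-0.4],"angular":[0,0,0],"hand":-1},{"translation":[0,0,0],"angular":[0,0,0],"hand":-1}]'
```

```text
time: 12.25
ee_pos: [0.6257, -0.1785, 0.121]
eef_rot: [-0.0, 0.707, -0.0, 0.707]
ft_force: [2.1, 0.4, -3.8]
width: 0.0294
```

```bash
python3 -m pendant '[{"translation":[0.07,0,-0.2],"angular":[0,0,0],"hand":-1},{"translation":[0,0,-0.2],"angular":[0,0,0],"hand":-1},{"translation":[0,0,0],"angular":[0,0,0],"hand":-1}]'
```

```text
time: 12.55
ee_pos: [0.6261, -0.1785, 0.1173]
eef_rot: [0.0, 0.707, 0.0, 0.707]
ft_force: [-0.1, 0.2, -3.7]
width: 0.0295
```

```bash
python3 -m pendant '[{"translation":[0,0,-0.1],"angular":[0,0,0],"hand":-1},{"translation":[0,0,0],"angular":[0,0,0],"hand":-0.1},{"translation":[0,0,0],"angular":[0,0,0],"hand":0.2},{"translation":[0,0,0],"angular":[0,0,0],"hand":0.2},{"translation":[0,0,0],"angular":[0,0,0],"hand":0.2}]'
```

```text
time: 13.05
ee_pos: [0.6264, -0.1786, 0.1169]
eef_rot: [0.0, 0.707, -0.0, 0.707]
ft_force: [0.1, 0.2, 1.0]
width: 0.0499
```

```bash
python3 -m pendant '[{"translation":[0,0,1.5],"angular":[0,0,0],"hand":0.3},{"translation":[0,0,3.5],"angular":[0,0,0],"hand":0.3},{"translation":[0,0,4],"angular":[0,0,0],"hand":0.5},{"translation":[0,0,2],"angular":[0,0,0],"hand":0.5},{"translation":[0,0,0],"angular":[0,0,0],"hand":0.5},{"translation":[0,0,0],"angular":[0,0,0],"hand":0.5}]'
python3 - <<'E'
from h import *
np.set_printoptions(precision=4,suppress=True)
s=r.read_state();c=cam("wrist",(s["ee_pos"],s["eef_rot"]))
im=r.camera("wrist")
np.save("w7pose.npy",np.r_[s["ee_pos"],s["eef_rot"]])
cv2.imwrite("pics/w7z.png",cv2.resize(im[130:280,160:360,::-1],None,fx=4,fy=4,interpolation=cv2.INTER_CUBIC))
print(s["ee_pos"])
W=lambda x,y:[130+y/4-.37,160+x/4-.37]
for m in mark("wrist","arbor_head"): print(m,atz(c,m[0],.138))
for n in ["side","scene"]:
    im=r.camera(n)[:,:,::-1]; y,x=(130,170) if n=="scene" else (110,220)
    cv2.imwrite(f"pics/{n}7z.png",cv2.resize(im[y:y+100,x:x+120],None,fx=5,fy=5,interpolation=cv2.INTER_CUBIC))
E
```

```text
time: 13.65
ee_pos: [0.6264, -0.1786, 0.2274]
eef_rot: [0.0, 0.707, 0.0, 0.708]
ft_force: [-0.1, 0.4, -1.3]
width: 0.0652
[ 0.6264 -0.1786  0.2274]
([201.1, 255.9], 0.92) [ 0.6269 -0.1771  0.138 ]
```

View pics/w7z.png

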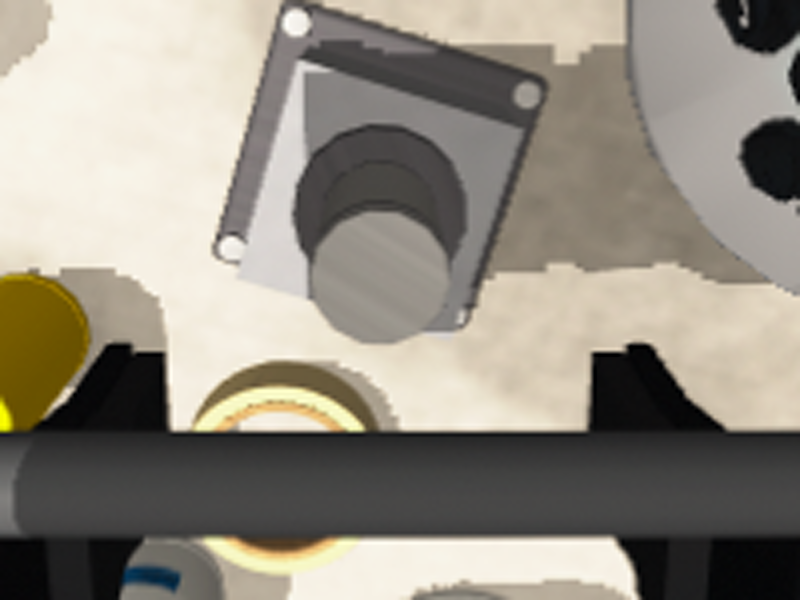

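View pics/scene7z.png

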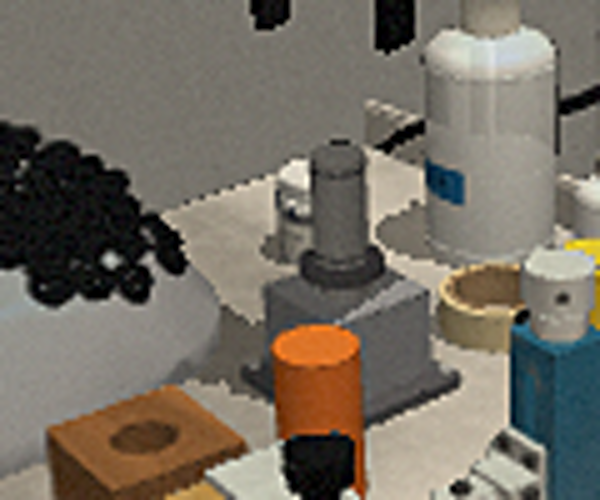

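View pics/side7z.png

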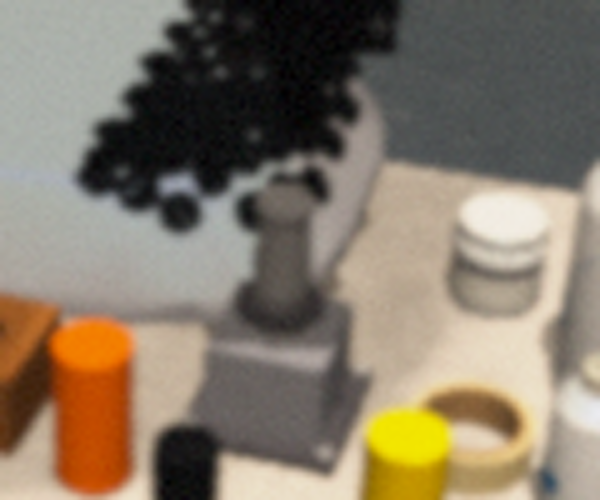

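```bash
python3 -m pendant '[{"translation":[-1.3,-3,0],"angular":[0,0,0],"hand":0.7},{"translation":[-1.3,-4.5,0],"angular":[0,0,0],"hand":0.7},{"translation":[-1.3,-4.5,0],"angular":[0,0,0],"hand":0.7},{"translation":[-1.2,-3.3,-1],"angular":[0,0,0],"hand":0.7},{"translation":[0,0,0],"angular":[0,0,0],"hand":0.7},{"translation":[0,0,0],"angular":[0,0,0],"hand":0.7}]'
python3 - <<'E'
from h import *
np.set_printoptions(precision=4,suppress=True)
p=np.load("w7pose.npy");c=cam("wrist",(p[:3],p[3:]))
W=lambda x,y:[130+y/4-.37,160+x/4-.37]
print("head",atz(c,W(380,276),.138))
s=r.read_state();c=cam("wrist",(s["ee_pos"],s["eef_rot"]))
im=r.camera("wrist")
np.save("w8pose.npy",np.r_[s["ee_pos"],s["eef_rot"]])
cv2.imwrite("pics/w8z.png",cv2.resize(im[130:280,160:360,::-1],None,fx=4,fy=4,interpolation=cv2.INTER_CUBIC))
print(s["ee_pos"])
for m in mark("wrist","tapper_mid"): print(m,atz(c,m[0],.0525))
E
```

```text
time: 14.45
ee_pos: [0.5745, -0.3322, 0.2158]
eef_rot: [0.001, 0.708, -0.001, 0.707]
ft_force: [0.9, 0.2, 0.8]
width: 0.0741
head [ 0.6247 -0.1781  0.138 ]
[ 0.5745 -0.3322  0.2158]
([183.4, 254.5], 0.89) [ 0.5762 -0.3317  0.0525]
```

View pics/w8z.png

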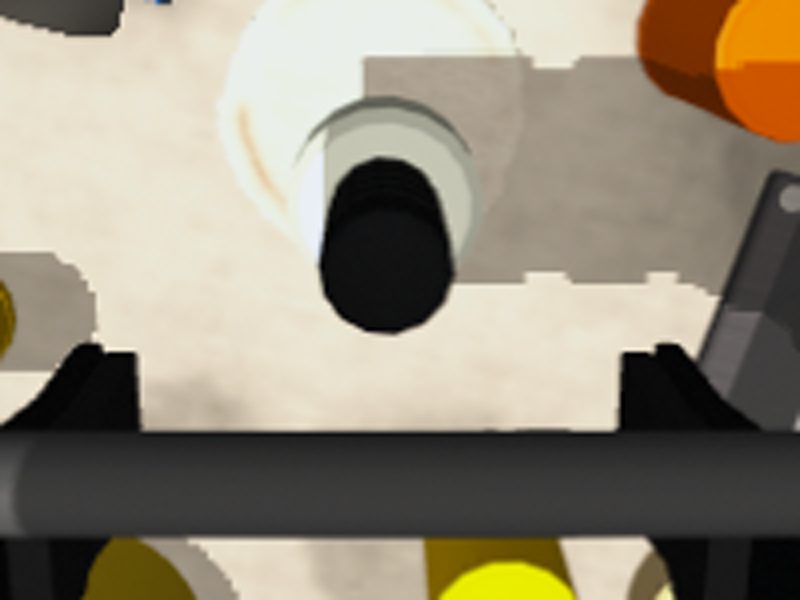

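```bash
python3 -c "
from h import *
p=np.load('w8pose.npy');c=cam('wrist',(p[:3],p[3:]));print(atz(c,[196.1,256.4],.105))"
python3 -m pendant '[{"translation":[0,0.2,-4],"angular":[0,0,0],"hand":0.4},{"translation":[0,0,-4],"angular":[0,0,0],"hand":0.3},{"translation":[0,0,-3.5],"angular":[0,0,0],"hand":0.2},{"translation":[0,0,-2],"angular":[0,0,0],"hand":0.1},{"translation":[0,0,0],"angular":[0,0,0],"hand":-1},{"translation":[0,0,0],"angular":[0,0,0],"hand":-1},{"translation":[0,0,0],"angular":[0,0,0],"hand":-1},{"translation":[0,0,0],"angular":[0,0,0],"hand":-1},{"translation":[0,0,0],"angular":[0,0,0],"hand":-1},{"translation":[0,0,0],"angular":[0,0,0],"hand":-1}]' 55
```

```text
[ 0.57627072 -0.33005494  0.105     ]
time: 15.55
ee_pos: [0.5762, -0.3298, 0.0832]
eef_rot: [-0.0, 0.706, -0.0, 0.708]
ft_force: [0.8, 1.0, 6.8]
width: 0.0311
```

```bash
python3 -m pendant '[{"translation":[0,0,1],"angular":[0,0,0],"hand":-1},{"translation":[0,0,2.5],"angular":[0,0,0],"hand":-1},{"translation":[0,0,4],"angular":[0,0,0],"hand":-1},{"translation":[0,0,4.5],"angular":[0,0,0],"hand":-1},{"translation":[0,0,4],"angular":[0,0,0],"hand":-1},{"translation":[0.6,2,1.5],"angular":[0,0,0],"hand":-1},{"translation":[1.2,4,0],"angular":[0,0,0],"hand":-1},{"translation":[1.2,4,0],"angular":[0,0,0],"hand":-1},{"translation":[1.2,3.6,0],"angular":[0,0,0],"hand":-1},{"translation":[0.65,1.6,0],"angular":[0,0,0],"hand":-1},{"translation":[0,0,0],"angular":[0,0,0],"hand":-1},{"translation":[0,0,0],"angular":[0,0,0],"hand":-1}]'
python3 - <<'E'
from h import *
for n in ["side","scene"]:
    im=r.camera(n)[:,:,::-1]; y,x=(90,170) if n=="scene" else (80,220)
    cv2.imwrite(f"pics/{n}9z.png",cv2.resize(im[y:y+120,x:x+140],None,fx=5,fy=5,interpolation=cv2.INTER_CUBIC))
E
```

```text
time: 16.75
ee_pos: [0.6233, -0.1783, 0.2568]
eef_rot: [-0.0, 0.707, -0.0, 0.707]
ft_force: [-0.4, -1.3, -2.1]
width: 0.0314
```

View pics/scene9z.png

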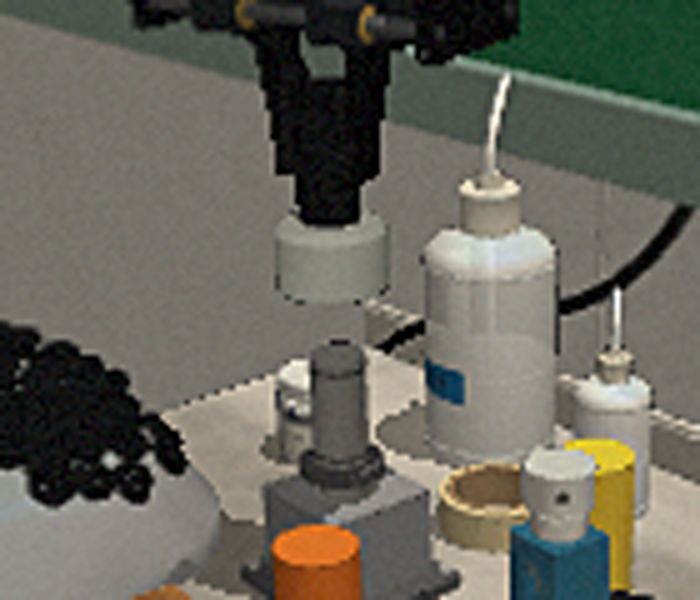

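View pics/side9z.png

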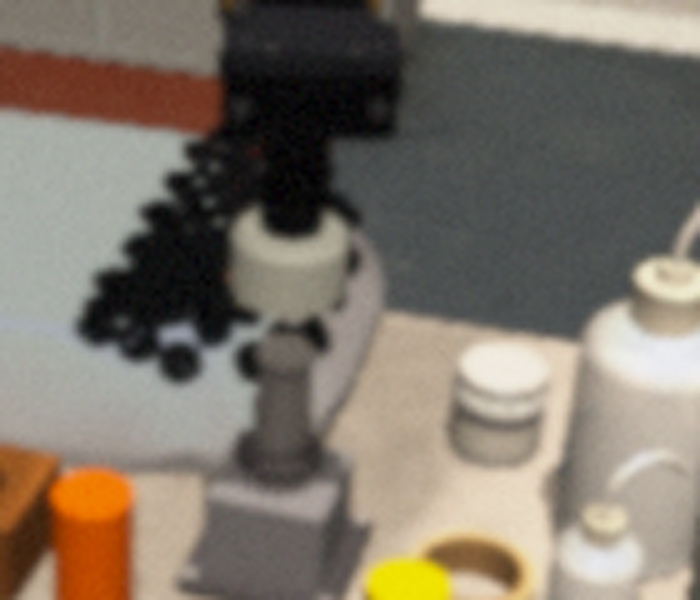

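```bash
python3 -m pendant '[{"translation":[0.1,0,-1.5],"angular":[0,0,0],"hand":-1},{"translation":[0,0,-1.3],"angular":[0,0,0],"hand":-1},{"translation":[0,0,-0.5],"angular":[0,0,0],"hand":-1},{"translation":[0,0,-0.3],"angular":[0,0,0],"hand":-1},{"translation":[0,0,-0.2],"angular":[0,0,0],"hand":-1}]'
```

```text
time: 17.35
ee_pos: [0.6253, -0.178, 0.2198]
eef_rot: [0.0, 0.706, -0.0, 0.708]
ft_force: [-1.2, 0.3, 12.8]
width: 0.0311
```

```bash
python3 -m pendant '[{"translation":[0,0,1],"angular":[0,0,0],"hand":-1},{"translation":[0,0,1],"angular":[0,0,0],"hand":-1},{"translation":[0,0,0],"angular":[0,0,0],"hand":-1},{"translation":[0,0,-1],"angular":[0,0,0],"hand":-1},{"translation":[0,0,-1],"angular":[0,0,0],"hand":-1},{"translation":[0,0,-0.3],"angular":[0,0,0],"hand":-1},{"translation":[0,0,0],"angular":[0,0,0],"hand":-1}]'
```

```text
time: 18.05
ee_pos: [0.6251, -0.1775, 0.2155]
eef_rot: [0.0, 0.707, 0.0, 0.707]
ft_force: [0.6, -0.4, 5.3]
width: 0.0311
```

```bash
python3 -m pendant '[{"translation":[0,0,1],"angular":[0,0,0],"hand":-1},{"translation":[0,0,1],"angular":[0,0,0],"hand":-1},{"translation":[0,0,0],"angular":[0,0,0],"hand":-1},{"translation":[0,0,-1],"angular":[0,0,0],"hand":-1},{"translation":[0,0,-1],"angular":[0,0,0],"hand":-1},{"translation":[0,0,-0.2],"angular":[0,0,0],"hand":-1},{"translation":[0,0,0],"angular":[0,0,0],"hand":-1}]'
python3 - <<'E'
from h import *
for n in ["side","scene"]:
    im=r.camera(n)[:,:,::-1]; y,x=(90,170) if n=="scene" else (80,220)
    cv2.imwrite(f"pics/{n}10z.png",cv2.resize(im[y:y+120,x:x+140],None,fx=5,fy=5,interpolation=cv2.INTER_CUBIC))
E
```

```text
time: 18.75
ee_pos: [0.6249, -0.1775, 0.2131]
eef_rot: [0.0, 0.707, 0.0, 0.707]
ft_force: [0.2, 0.0, 3.7]
width: 0.0309
```

View pics/scene10z.png

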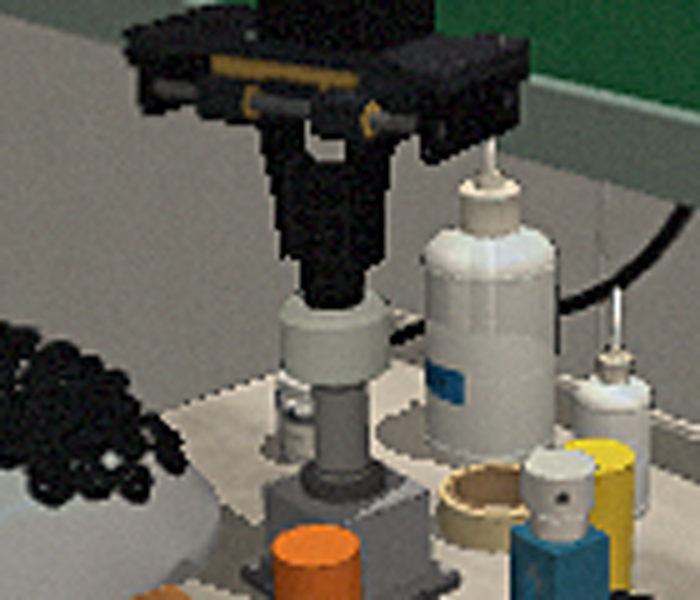

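```bash
python3 -m pendant '[{"translation":[0,0,1],"angular":[0,0,0],"hand":-1},{"translation":[0,0,1],"angular":[0,0,0],"hand":-1},{"translation":[0,0,0],"angular":[0,0,0],"hand":-1},{"translation":[0,0,-1],"angular":[0,0,0],"hand":-1},{"translation":[0,0,-1],"angular":[0,0,0],"hand":-1},{"translation":[0,0,-0.15],"angular":[0,0,0],"hand":-1},{"translation":[0,0,0],"angular":[0,0,0],"hand":-1}]'
python3 -m pendant '[{"translation":[0,0,1],"angular":[0,0,0],"hand":-1},{"translation":[0,0,1],"angular":[0,0,0],"hand":-1},{"translation":[0,0,0],"angular":[0,0,0],"hand":-1},{"translation":[0,0,-1],"angular":[0,0,0],"hand":-1},{"translation":[0,0,-1],"angular":[0,0,0],"hand":-1},{"translation":[0,0,-0.1],"angular":[0,0,0],"hand":-1},{"translation":[0,0,0],"angular":[0,0,0],"hand":-1}]'
```

```text
time: 19.55
ee_pos: [0.6248, -0.1774, 0.2113]
eef_rot: [0.0, 0.707, 0.0, 0.707]
ft_force: [-0.2, 0.9, 2.4]
width: 0.0313
time: 20.25
ee_pos: [0.6248, -0.1775, 0.2106]
eef_rot: [0.0, 0.707, 0.0, 0.707]
ft_force: [-1.5, -0.4, 4.4]
width: 0.0314
```

```bash
python3 -m pendant '[{"translation":[0,0,1],"angular":[0,0,0],"hand":-1},{"translation":[0,0,1],"angular":[0,0,0],"hand":-1},{"translation":[0,0,0],"angular":[0,0,0],"hand":-1},{"translation":[0,0,-1],"angular":[0,0,0],"hand":-1},{"translation":[0,0,-1],"angular":[0,0,0],"hand":-1},{"translation":[0,0,-0.12],"angular":[0,0,0],"hand":-1},{"translation":[0,0,0],"angular":[0,0,0],"hand":-1}]'
python3 - <<'E'
from h import *
for n in ["side","scene"]:
    im=r.camera(n)[:,:,::-1]; y,x=(130,200) if n=="scene" else (110,240)
    cv2.imwrite(f"pics/{n}11z.png",cv2.resize(im[y:y+75,x:x+80],None,fx=8,fy=8,interpolation=cv2.INTER_CUBIC))
E
```

```text
time: 20.95
ee_pos: [0.6248, -0.1775, 0.2098]
eef_rot: [0.0, 0.707, 0.0, 0.707]
ft_force: [-1.7, 1.3, 6.8]
width: 0.0311
```

View pics/scene11z.png

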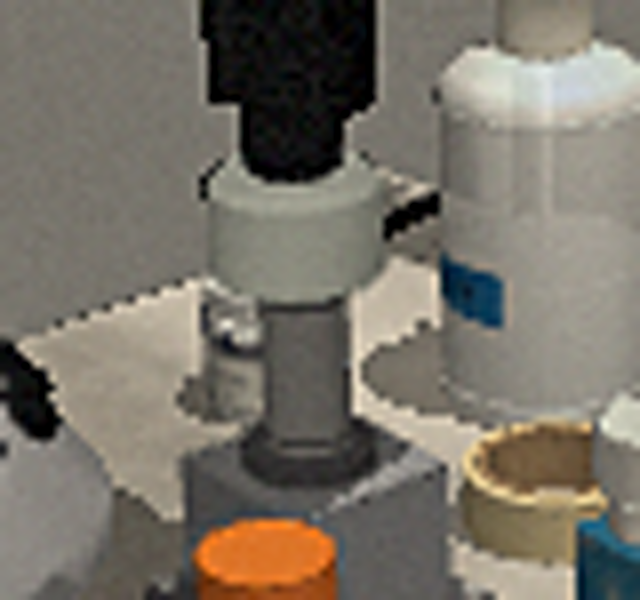

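View pics/side11z.png

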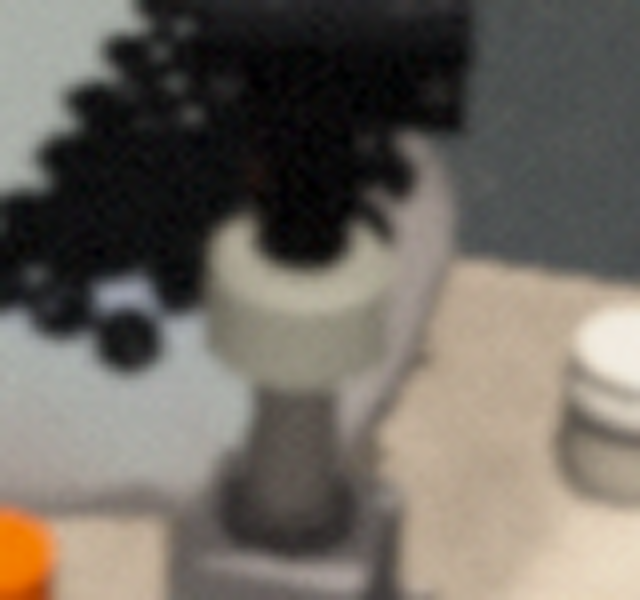

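```bash
python3 -m pendant '[{"translation":[0,0,1],"angular":[0,0,0],"hand":-1},{"translation":[0,0,1],"angular":[0,0,0],"hand":-1},{"translation":[0,0,0],"angular":[0,0,0],"hand":-1},{"translation":[0,0,-1],"angular":[0,0,0],"hand":-1},{"translation":[0,0,-1],"angular":[0,0,0],"hand":-1},{"translation":[0,0,-0.2],"angular":[0,0,0],"hand":-1},{"translation":[0,0,0],"angular":[0,0,0],"hand":-1}]'
```

```text
time: 21.75
ee_pos: [0.6251, -0.1776, 0.2088]
eef_rot: [0.0, 0.707, 0.0, 0.708]
ft_force: [-4.1, 2.6, 15.4]
width: 0.0312
```

```bash
python3 -m pendant '[{"translation":[0,0,1],"angular":[0,0,0],"hand":-1},{"translation":[0,0,1],"angular":[0,0,0],"hand":-1},{"translation":[0,0,0],"angular":[0,0,0],"hand":-1},{"translation":[0,0,-1],"angular":[0,0,0],"hand":-1},{"translation":[0,0,-1],"angular":[0,0,0],"hand":-1},{"translation":[0,0,-0.15],"angular":[0,0,0],"hand":-1},{"translation":[0,0,0],"angular":[0,0,0],"hand":-1}]'
```

```text
time: 22.45
ee_pos: [0.6255, -0.1776, 0.2077]
eef_rot: [0.0, 0.706, 0.0, 0.708]
ft_force: [-3.4, 2.6, 16.8]
width: 0.0312
```

```bash
python3 -m pendant '[{"translation":[0,0,2],"angular":[0,0,0],"hand":-1},{"translation":[0,0,2],"angular":[0,0,0],"hand":-1},{"translation":[0,0,0],"angular":[0,0,0],"hand":-1}]'
python3 - <<'E'
from h import *
s=r.read_state();print(s["ee_pos"],s["ft_force"])
for n in ["side","scene"]:
    im=r.camera(n)[:,:,::-1]; y,x=(120,200) if n=="scene" else (110,240)
    cv2.imwrite(f"pics/{n}12.png",im)
    cv2.imwrite(f"pics/{n}12z.png",cv2.resize(im[y:y+75,x:x+80],None,fx=8,fy=8,interpolation=cv2.INTER_CUBIC))
    c=cam(n)
    for z in (.128,.130,.133): print(n,z,(proj(c,[.6247,-.178,z])-[y,x]+.44)*8)
    for m in mark(n,"arbor_head"): print(m,(np.array(m[0])-[y,x]+.44)*8)
E
```

```text
time: 22.75
ee_pos: [0.6254, -0.178, 0.2474]
eef_rot: [-0.0, 0.706, -0.0, 0.708]
ft_force: [0.7, -0.8, -2.4]
width: 0.0314
[ 0.62537191 -0.17795405  0.24737753] [ 0.70238528 -0.8026662  -2.37516369]
side 0.128 [345.92311979 302.8186107 ]
side 0.13 [340.66862549 303.13490393]
side 0.133 [332.76417532 303.61063286]
([150.9, 277.8], 0.6) [330.72 305.92]
([163.5, 273.8], 0.2) [431.52 273.92]
scene 0.128 [346.80402246 303.24601554]
scene 0.13 [341.06872105 302.97004264]
scene 0.133 [332.44536022 302.55523621]
([160.7, 238.7], 0.73) [329.12 313.12]
([173.4, 239.6], 0.53) [430.72 320.32]
([150.0, 234.1], 0.17) [243.52 276.32]
```

View pics/scene12z.png

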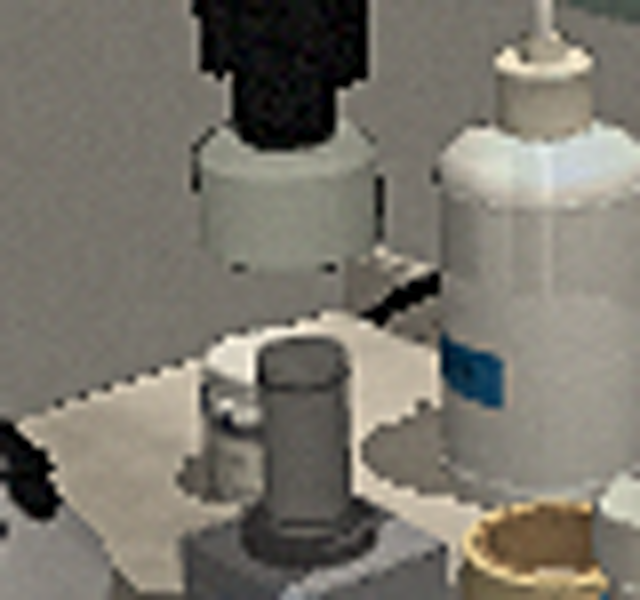

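View pics/side12z.png

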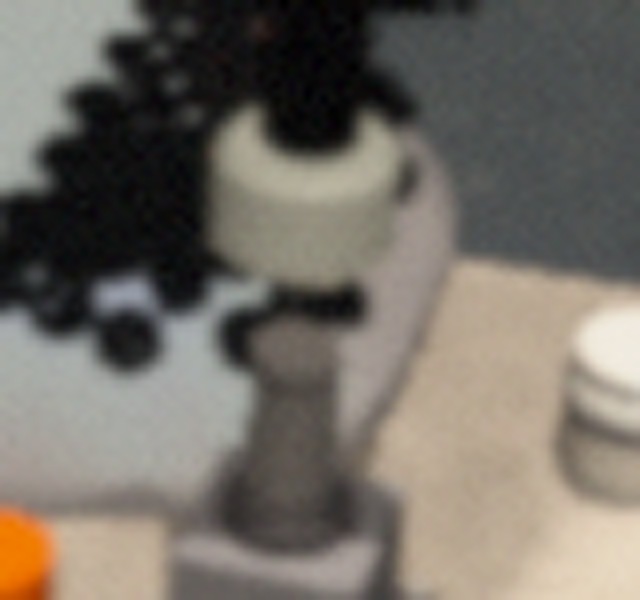

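```bash
python3 - <<'E'
from h import *
for n,(y,x) in (("scene",(130,170)),("side",(110,220))):
    A=cv2.imread(f"pics/{n}7z.png",0); B=cv2.resize(cv2.imread(f"pics/{n}12.png",0)[y:y+100,x:x+120],None,fx=5,fy=5,interpolation=cv2.INTER_CUBIC)
    boxes=[(235,292,300,386),(140,185,308,368),(140,292,305,372)] if n=="scene" else [(270,332,235,325),(180,230,250,315),(180,332,250,310)]
    c=cam(n); pp=(proj(c,[.6247,-.178,.128])-proj(c,[.6247,-.178,.138]))*5
    for (r0,r1,c0,c1) in boxes:
        t=A[r0:r1,c0:c1]; m=cv2.matchTemplate(B[r0-10:r1+60,c0-15:c1+15],t,cv2.TM_CCOEFF_NORMED);_,v,_,l=cv2.minMaxLoc(m)
        print(n,round(v,3),"drow",l[1]-10,"dcol",l[0]-15,"pred10mm",pp)
# wood: fixed-edge check skip
E
```

```text
scene 0.808 drow 14 dcol 1 pred10mm [17.99095172  0.86524172]
scene 0.634 drow 20 dcol 1 pred10mm [17.99095172  0.86524172]
scene 0.718 drow 18 dcol 2 pred10mm [17.99095172  0.86524172]
side 0.886 drow 6 dcol -1 pred10mm [16.49618891 -0.99272373]
side 0.587 drow 3 dcol -5 pred10mm [16.49618891 -0.99272373]
side 0.595 drow 4 dcol -3 pred10mm [16.49618891 -0.99272373]
```

```bash
python3 - <<'E'
from h import *
X=np.array([.6247,-.178])
for n in ("scene","side"):
    c=cam(n);im=cv2.imread(f"pics/{n}12.png");y,x=(145,205) if n=="scene" else (140,245); S=10
    z=cv2.resize(im[y:y+60,x:x+65],None,fx=S,fy=S,interpolation=cv2.INTER_CUBIC); z2=z.copy()
    for rad,h,col in((.023,.060,(0,255,0)),(.023,.068,(0,255,255)),(.015,.128,(0,0,255))):
        for t in np.linspace(0,6.28,120):
            p=(proj(c,[X[0]+rad*np.cos(t),X[1]+rad*np.sin(t),h])-[y,x]+.45)*S
            cv2.circle(z2,(int(p[1]),int(p[0])),1,col,-1)
    cv2.imwrite(f"pics/cmp_{n}.png",cv2.resize(np.hstack([z,z2]),None,fx=.61,fy=.61))
E
```

```text
(no output)
```

View pics/cmp_scene.png

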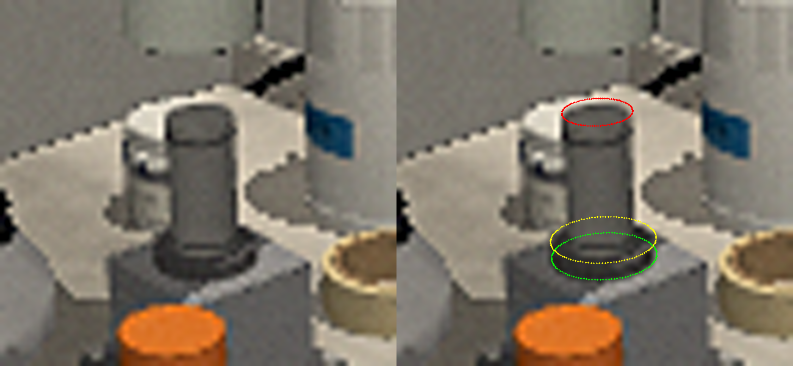

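View pics/cmp_side.png

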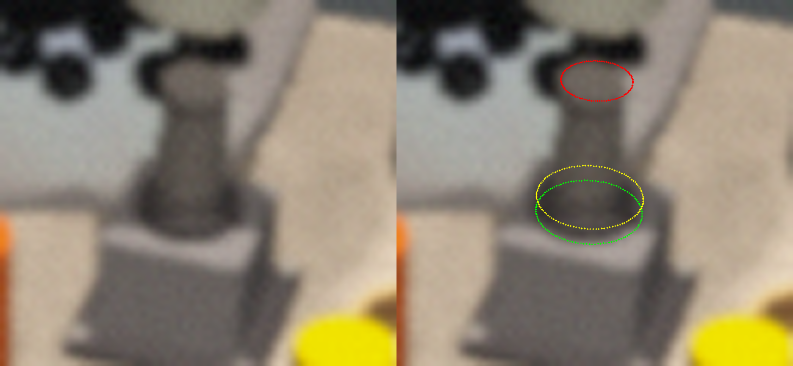

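```bash
python3 -m pendant '[{"translation":[0,0,-2],"angular":[0,0,0],"hand":-1},{"translation":[0,0,-1.6],"angular":[0,0,0],"hand":-1},{"translation":[0,0,-0.3],"angular":[0,0,0],"hand":-1},{"translation":[0,0,-0.15],"angular":[0,0,0],"hand":-1},{"translation":[0,0,-0.1],"angular":[0,0,0],"hand":-1}]' 60
python3 -m pendant '[{"translation":[0,0,0],"angular":[0,0,0],"hand":-1},{"translation":[0,0,0],"angular":[0,0,0],"hand":-1}]'
```

```text
time: 23.45
ee_pos: [0.6246, -0.1776, 0.2064]
eef_rot: [0.0, 0.707, 0.0, 0.707]
ft_force: [-9.7, 3.4, 27.4]
width: 0.0313
time: 23.65
ee_pos: [0.6246, -0.1775, 0.2065]
eef_rot: [0.0, 0.707, 0.0, 0.707]
ft_force: [-7.8, 3.2, 20.5]
width: 0.0312
```

```bash
python3 -m pendant '[{"translation":[0,0,1.5],"angular":[0,0,0],"hand":-1},{"translation":[0,0,3],"angular":[0,0,0],"hand":-1},{"translation":[-0.65,-1.6,0],"angular":[0,0,0],"hand":-1},{"translation":[-1.2,-3.6,0],"angular":[0,0,0],"hand":-1},{"translation":[-1.2,-4,0],"angular":[0,0,0],"hand":-1},{"translation":[-1.2,-4,0],"angular":[0,0,0],"hand":-1},{"translation":[-0.6,-2,-1],"angular":[0,0,0],"hand":-1},{"translation":[0,0,-4],"angular":[0,0,0],"hand":-1},{"translation":[0,0,-4],"angular":[0,0,0],"hand":-1},{"translation":[0,0,-3.5],"angular":[0,0,0],"hand":-1},{"translation":[0,0,-2],"angular":[0,0,0],"hand":-1},{"translation":[0,0,-1],"angular":[0,0,0],"hand":-1},{"translation":[0,0,-0.5],"angular":[0,0,0],"hand":-1},{"translation":[0,0,0],"angular":[0,0,0],"hand":-1}]'
python3 - <<'E'
from h import *
for n in ["side"]:
    im=r.camera(n)[:,:,::-1]; y,x=(130,200)
    cv2.imwrite(f"pics/{n}13z.png",cv2.resize(im[y:y+120,x:x+140],None,fx=5,fy=5,interpolation=cv2.INTER_CUBIC))
E
```

```text
time: 25.05
ee_pos: [0.5761, -0.3299, 0.0899]
eef_rot: [0.0, 0.707, -0.0, 0.707]
ft_force: [-0.5, -0.3, -2.4]
width: 0.031
```

View pics/side13z.png

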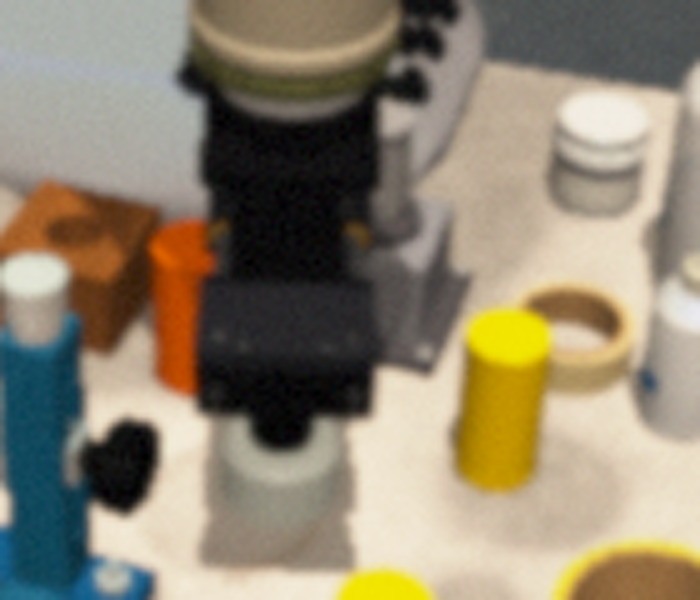

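```bash
python3 -m pendant '[{"translation":[0,0,-0.6],"angular":[0,0,0],"hand":-1},{"translation":[0,0,-0.3],"angular":[0,0,0],"hand":-1},{"translation":[0,0,0],"angular":[0,0,0],"hand":-1}]'
python3 -m pendant '[{"translation":[0,0,-0.15],"angular":[0,0,0],"hand":-1},{"translation":[0,0,0],"angular":[0,0,0],"hand":-1}]'
```

```text
time: 25.4
ee_pos: [0.5762, -0.3293, 0.0806]
eef_rot: [0.0, 0.707, 0.0, 0.707]
ft_force: [0.0, -0.1, -4.0]
width: 0.0313
time: 25.6
ee_pos: [0.5763, -0.3295, 0.0793]
eef_rot: [0.0, 0.707, 0.0, 0.707]
ft_force: [0.4, 0.3, -3.1]
width: 0.0314
```

```bash
python3 -m pendant '[{"translation":[0,0,-0.12],"angular":[0,0,0],"hand":-1},{"translation":[0,0,0],"angular":[0,0,0],"hand":-1}]'
```

```text
time: 25.8
ee_pos: [0.5765, -0.3296, 0.0786]
eef_rot: [-0.0, 0.707, -0.0, 0.707]
ft_force: [-0.7, 0.6, 1.1]
width: 0.0314
```

```bash
python3 -m pendant '[{"translation":[0,0,0],"angular":[0,0,0],"hand":-0.1},{"translation":[0,0,0],"angular":[0,0,0],"hand":0.2},{"translation":[0,0,0],"angular":[0,0,0],"hand":0.3},{"translation":[0,0,0],"angular":[0,0,0],"hand":0.3},{"translation":[0,0,1],"angular":[0,0,0],"hand":0.3},{"translation":[0,0,3],"angular":[0,0,0],"hand":0.3},{"translation":[0,0,4],"angular":[0,0,0],"hand":0.3},{"translation":[0,0,5],"angular":[0,0,0],"hand":0.3},{"translation":[0,0,3],"angular":[0,0,0],"hand":0.3},{"translation":[1.2,4.5,0],"angular":[0,0,0],"hand":0.3},{"translation":[1.2,4.5,0],"angular":[0,0,0],"hand":0.3},{"translation":[1.2,4.2,0],"angular":[0,0,0],"hand":0.3},{"translation":[1.2,2,0],"angular":[0,0,0],"hand":0.3},{"translation":[0,0,0],"angular":[0,0,0],"hand":0.3},{"translation":[0,0,0],"angular":[0,0,0],"hand":0.3}]'
python3 - <<'E'
from h import *
s=r.read_state();c=cam("wrist",(s["ee_pos"],s["eef_rot"]));print(s["ee_pos"])
for n in ["side","scene"]:
    im=r.camera(n)[:,:,::-1]; y,x=(110,180) if n=="side" else (130,130)
    cv2.imwrite(f"pics/{n}14z.png",cv2.resize(im[y:y+150,x:x+180],None,fx=4,fy=4,interpolation=cv2.INTER_CUBIC))
im=r.camera("wrist")
cv2.imwrite("pics/w14z.png",cv2.resize(im[130:280,160:360,::-1],None,fx=4,fy=4,interpolation=cv2.INTER_CUBIC))
E
```

```text
time: 27.3
ee_pos: [0.6242, -0.1777, 0.2387]
eef_rot: [-0.0, 0.707, -0.0, 0.707]
ft_force: [-0.6, -0.6, 1.0]
width: 0.0568
[ 0.62424271 -0.17766396  0.23873833]
```

View pics/side14z.png

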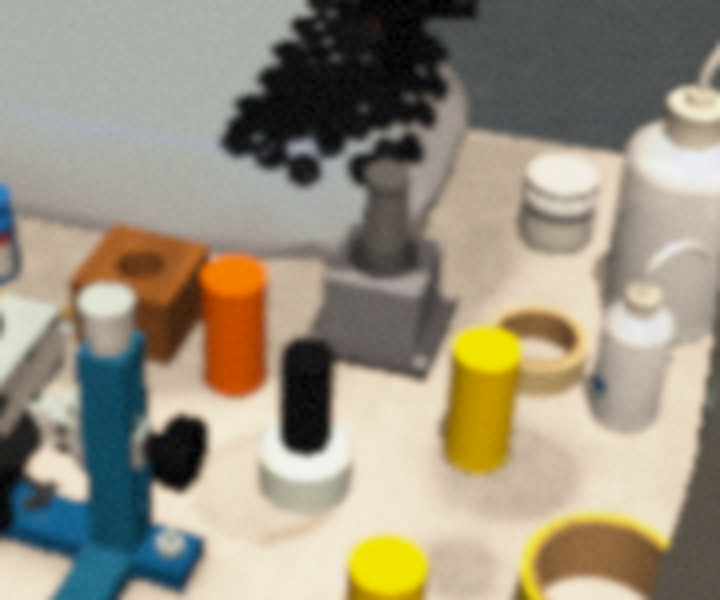

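View pics/scene14z.png

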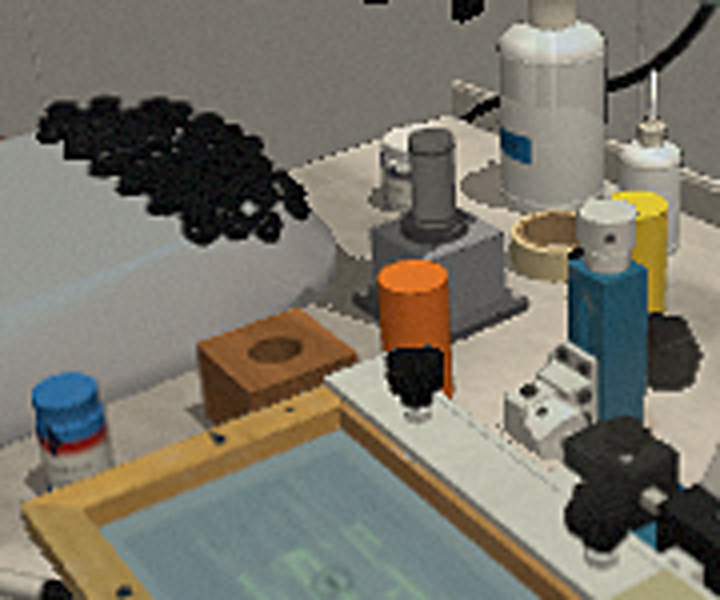

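View pics/w14z.png

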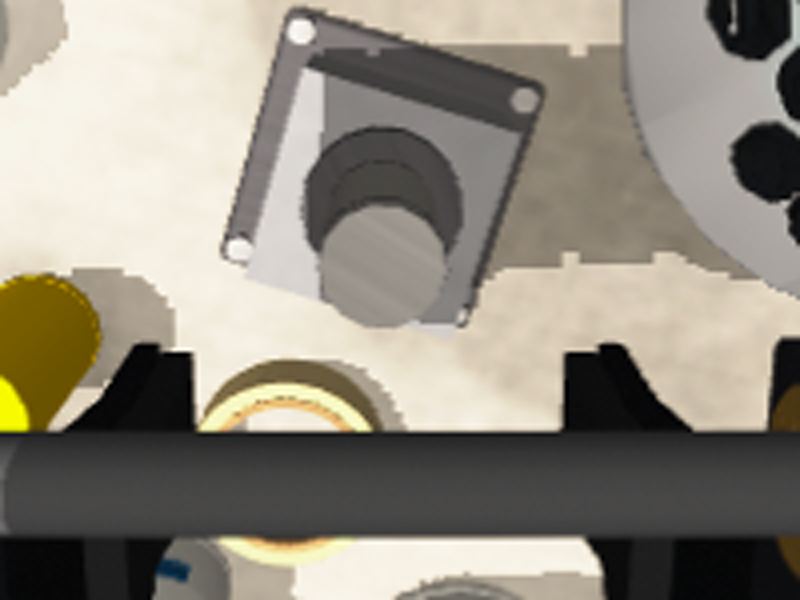

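```bash
python3 -c "
from bench import r
print(r.close_job())"
```

```text
the job is handed in; nothing more can be done
None
```

The job is done and handed in at about 27.5 s of the 61 s allowed.

- **Sleeve:** I lifted it straight up off the arbor, which stayed in its wooden block. It stands upright on the bench at about (0.53, -0.23).
- **Arbor:** I set the shank into the socket and let go with the collar about 10 mm up. Nine light taps with the tapping block drove it down. The foot rose about 20 mm between the first eight and about 40 mm before the last.
- **Tapping block:** It stands upright again at about (0.576, -0.330), close to where it started.

**Checks that the arbor is home:**
- On the last tap the arbor held about 23 N without moving, well above the ring's 14 N. The tool height at that tap, less the foot offset I found on setting the block down, puts the head at 0.128 m, which is home height.
- The scene and wrist pictures agree within about 2 mm.
- The side picture disagreed a little: it put the collar about 2.5 mm higher than expected. I took that as calibration and blur error, because the force and the other views said seated.

**Slip:** The handle slid about 4 to 5 mm in the grip during the last taps. I allowed for it when setting the block down.

**Left alone:** In the last pictures the tape roll and both ink pots are where they were.

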